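Open the signal lamp's battery well

ROBOT

A 6-joint arm with a two-finger parallel gripper is mounted at the origin on the work surface. World frame = base frame: x ahead of the robot, y to its left, z up, the work surface at z = 0. Lengths are in mm, angles in rad, forces in N, time in s.
With the tool pointing down it reaches from about 350 to 975 mm from the base axis. Payload 4.9 kg.
Tool frame: the origin (TCP) lies midway between the tips of the shut fingers; the grasp point (between the pads) lies 19 mm behind it (arm.hold_point_z is the distance from the TCP to the grasp point, in mm); z points along the fingers, y is the line along which they close (so a half turn about z gives the same grasp; the last joint's range is limited). The gripper opens to 85 mm and grips with 20 to 120 N. Pads are 22 mm wide; open, the fingers measure 114 mm over their backs; the gripper's body (76 mm by 85 mm) begins 54 mm behind the grasp point. The pads swing forward as they close: fully open they stand 13 mm farther back than shut.
Start: joints at [-0.119, 0.053, 1.613, -0, 1.476, -0.119], TCP at [624.981, 0.003, 192.104] pointing down, gripper open.
Joint ranges: [-3.01, 3.01], [-1.01, 2.22], [0.06, 2.58], [-1.02, 4.17], [0.09, 2.62], [-3.14, 3.14]. Speed limits (rad/s): [2.57, 2.57, 3.14, 3.14, 3.14, 3.14].

INTERFACE

Orientations are given as a unit quaternion [x, y, z, w].
In Python, from station import arm gives the robot as it stands.
- The arm moves only by the tool apply_moves, never from a script. Its argument "steps" is one flat list of numbers, 7 for each row, row after row: the opening, from -1 (shut) to 1 (fully open), so that 0 is half open, then the shift along the tool's x, y, z in mm, then the turn, a rotation vector about the tool's x, y, z in degrees. A call has exactly 10 rows; each row is the pose to reach, as a shift and turn from the pose commanded when the call began, along the tool's axes at that moment; what a row does not reach only later rows make up. A row lasts 1/12 s, in which the tool goes at most 41.7 mm and 7.16 degrees, less where a joint would pass 70% of its speed; a pose out of reach is approached as far as the arm can. A call with a gripper value outside its range is refused whole. The fingers move at their own pace and stop on an object; the grip force is fixed at half the most. Time passes only in rows, so rows that repeat a pose let the fingers close, or fill a call up. It gives the time, the measured TCP pose, the force, the opening and the grip force at its end, in the units of the state.
- arm.state(): the state, without advancing time (a new reading comes with each control period).
- arm.snapshot(name): name is "scene" or "side" or "wrist"; returns a dict with "color" (480x640x3 uint8, blue, green, red), "K" (3x3 intrinsics, pixels), "R" (3x3) and "t" (3): a world point X has camera coordinates R X + t; the wrist camera has in their place "mount" (4x4, takes a point from camera to tool coordinates, whose origin is the TCP and whose axes are the flange's). Camera axes: x right, y down, z forward; pixel columns grow to the right and rows downward; lengths in mm; the calibration is good to about 2 mm. The wrist camera is an equidistant fisheye: a pixel r from the principal point sees the ray r / f radians off the axis. A picture is of the moment at which its call begins: read the wrist's pose just before it. There is no depth.
- arm.sign_off(): hands the job in; it is judged then, once.
The state is a dict: "clock": time; "q": joint angles; "joint_velocities": joint speeds; "effort": joint torques, N m; "tool_pos": TCP position; "eef_rot": TCP orientation; "wrist_force": force on the tool from outside, world axes, zero at the start; "wrist_torque": the same for the moment, N m; "gripper_width": finger opening in mm; "grasp_force": force on a finger pad.
Only numpy, scipy, OpenCV 4.12 (cv2) and the standard library are available. Lean on these libraries where they do the work, as an engineer would, in place of code of your own. Each camera call takes 0.05 s, during which the arm holds its last target. There are 200 camera calls.

TASK

Open the battery well of the signal lamp: press its safety cap down against the spring, keep it down while you turn it counter-clockwise (seen from above) until you feel it come up against its stop, then lift it off, keeping hold of it so that the spring cannot throw it. Set the cap down gently, grip bar up, flat on the floor of the steel parts tray. Never force the cap, and leave the other things and the red button alone.

Things in the scene. Friction and masses are not known exactly. Their poses are not given: they have to be found in the camera images.
- lamp: cast-aluminium signal lamp bolted to the shelf, 170 x 85 mm foot plate. Origin: on the shelf, under the vertical axis of its round battery well (73 mm across, closed on top by the cap, rim 90 mm above the shelf); the lamp head (74 mm across, top 83 mm above the shelf) points along +x from the well, as far as 110 mm out.
- well_rim (a point): centre of the well's rim, 90 mm above the shelf. Locked, the disc's underside is 6.5 mm above it. A spring pushes the cap up: 7 N at the locked height, 1.5 N more per mm pressed, and it follows 4 mm up. A rib blocks turning until the cap is 4 mm down; at 6.5 mm the disc sits hard on the rim. Cap and lamp may press on each other with 40 N at most (lugs, spring and rim added up).
- well_axis (a point): point on the well's axis, 45 mm above the shelf. Kept 4 to 6.5 mm down, the cap turns easily counter-clockwise (from above); after 40 to 84 degrees, different each time and hidden inside, its lugs meet a sprung stop (4 N m per rad), solid 3 degrees on. There, or up to 4 degrees before, they are under their slots and the cap lifts straight out; elsewhere it is held.
- cap_grip (a point): centre of the metal grip bar of the black safety cap (0.13 kg), on the cap's axis; at the start 116.5 mm above the shelf, cap locked in the lamp's well. The bar is 46 mm long (this point's x), 14 mm wide (y), 22 mm tall, on a disc 62 mm across and 9 mm thick whose top lies 11 mm below this point. Free once raised 15 mm or more from its locked height.
- cap_foot (a point): centre of the flat underside of the cap's steel stem, 40.5 mm below the bar's centre. The stem is 26 mm round and reaches 20.5 mm below the disc; at its foot two lugs, 7 mm wide and 6 mm high, reach 24 mm from the axis along +x and -x. The cap stands on this foot when set down.
- tray: square steel parts tray, fixed, 160 x 160 mm outside, walls 4 mm thick and 22 mm high, cork-lined floor 7 mm above the shelf, open on top. Origin: centre of its underside.
- anemometer_mid (a point): chrome three-cup anemometer head standing upright, 75 mm tall, about 122 mm across the cups; this point is on its axis 35 mm above the shelf. To be left alone.
- dosimeter: grey plastic dosimeter lying flat, 85 (x) x 55 x 22 mm, origin at the centre of its underside. To be left alone.
- plug: brass contact plug standing upright, 26 mm across, 46 mm tall, origin at the centre of its underside. To be left alone.
- control_box: cream steel control box, fixed, 110 x 130 x 100 mm, with a red push button on top; origin at the centre of its underside. To be left alone.
- test_button (a joint): the red push button, 32 mm across, on the middle of the control box's top: 0 is up, 0.006 (m) is fully pressed. To be left alone.
Things that resemble listed ones, but are neither listed nor needed, are in the scene too. There is more than one size of the part that bears cap_grip; the job needs the smaller. Of the things shaped like the tray, the steel one is meant.

How it is judged:
By the outcome, as a careful person would: the job done as asked, in the order asked, and still so for the second after the job is handed in, with the robot touching nothing.
It also fails if it takes over 69 s, if anything falls off the work surface, if the arm or the gripper's body presses on something with over 40 N, if the wrist force passes 120 N, or if a joint passes its speed limit or range.

## Working session

There is one attempt and no reset: what is moved stays moved. The work goes in short steps, Python scripts to look and compute and a tool call to move; the robot and the scene stay as the last step left them, time stands still between calls to the robot, and variables do not carry over. Pictures are saved under pics/ and viewed, at most 10 in all, crops included, and the job is handed in when it is done.

Besides the shell and the picture viewer there is one more tool, called after "Request:" as name(argument=value, ...), one argument or row to a line, values as JSON. apply_moves: Moves the arm, as the interface text tells. Its arguments: {"type":"object","properties":{"steps":{"type":"array","items":{"type":"number"}}},"required":["steps"]}

```bash
mkdir -p pics; ls
python3 - <<'E'
from station import arm
import cv2,numpy as np,json
s=arm.state();print({k:np.round(v,3).tolist() for k,v in s.items()},arm.hold_point_z)
for n in("scene","side","wrist"):
    d=arm.snapshot(n);cv2.imwrite(f"pics/{n}0.png",d["color"])
    print(n,{k:np.round(v,4).tolist() for k,v in d.items() if k!="color"})
E
```

```text
pics
{'clock': 0.0, 'q': [-0.119, 0.053, 1.614, -0.0, 1.476, -0.119], 'joint_velocities': [0.001, 0.001, 0.0, 0.001, -0.001, 0.0], 'effort': [0.0, -39.367, -37.018, -0.0, 0.007, -0.0], 'tool_pos': [624.303, 0.074, 190.853], 'eef_rot': [0.707, 0.707, -0.001, -0.001], 'wrist_force': [-0.45, 0.197, 0.005], 'wrist_torque': [0.002, -0.02, 0.013], 'grasp_force': 0.0, 'gripper_width': 85.284} 18.700000000000003
scene {'K': [[615.2884, 0.0, 319.9759], [0.0, 615.2884, 235.9401], [0.0, 0.0, 1.0]], 'R': [[-0.659, 0.7521, 0.0008], [0.6161, 0.5405, -0.5729], [-0.4314, -0.3771, -0.8196]], 't': [308.0075, -377.9603, 1765.7646]}
side {'K': [[473.0109, 0.0, 318.3325], [0.0, 473.0109, 240.1849], [0.0, 0.0, 1.0]], 'R': [[0.9789, -0.2043, 0.0027], [-0.1475, -0.716, -0.6824], [0.1413, 0.6676, -0.731]], 't': [-537.1979, 228.0365, 909.7383]}
wrist {'K': [[371.6483, 0.0, 323.2333], [0.0, 371.6483, 245.6575], [0.0, 0.0, 1.0]], 'mount': [[0.0001, -0.9647, -0.2634, 66.4796], [1.0, 0.0001, 0.0001, -0.7516], [-0.0, -0.2634, 0.9647, -181.1315], [0.0, 0.0, 0.0, 1.0]]}
```

View pics/scene0.png

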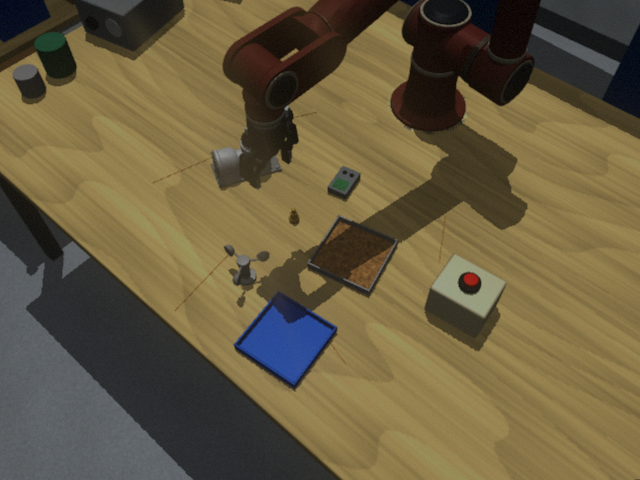

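View pics/side0.png

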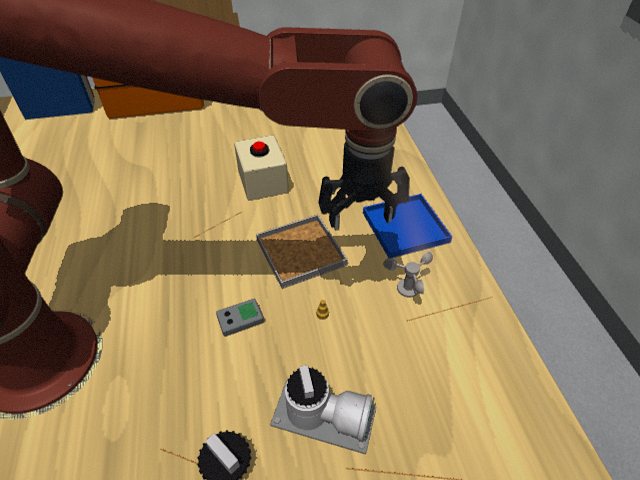

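View pics/wrist0.png

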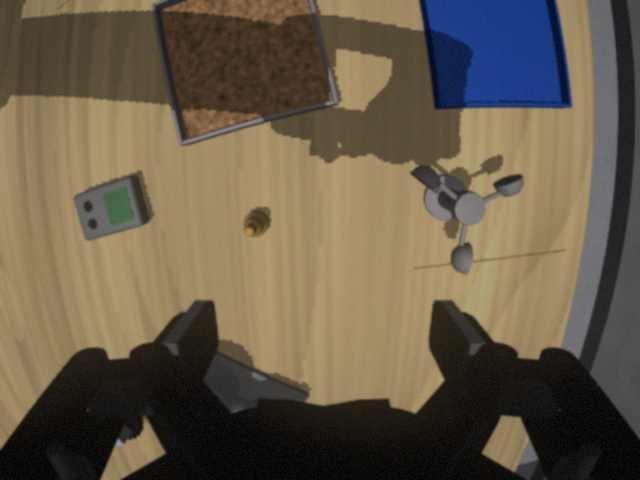

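The scene view shows the steel, cork-lined tray at (353,254), the blue look-alike tray at (286,340), the anemometer at (244,265), the plug at (294,215), and the dosimeter at (344,182). In the side view:
- **Caps:** the locked cap sits on the lamp at (307,383). A loose, larger one lies at (226,457).
- **Trays:** the steel tray is at (302,250) and the blue one at (407,225).

The wrist view shows the tray, dosimeter, plug and anemometer, with only an edge of the foot plate.

Candidates:
- **Cap:** (307,383) on the lamp, or (226,457) standing free and larger. I choose the one on the lamp.
- **Tray:** cork and steel at (302,250), or blue at (407,225). I choose the steel one.

```bash
cat > h.py <<'E'
from station import arm
import cv2,numpy as np
from scipy.spatial.transform import Rotation as Ro
def ray(d,uv,st=None):
    uv=np.array(uv,float);K=d["K"]
    p=(uv-[K[0][2],K[1][2]])/K[0][0]
    if "mount" in d:
        r=np.hypot(*p);v=np.array([*(p/r*np.sin(r)),np.cos(r)]) if r>1e-9 else np.array([0,0,1.])
        M=np.array(d["mount"]);R=Ro.from_quat(st["eef_rot"]).as_matrix()
        return R@M[:3,3]+st["tool_pos"],R@M[:3,:3]@v
    R=np.array(d["R"]);return -R.T@d["t"],R.T@np.array([*p,1])
def onz(d,uv,z,st=None):
    o,v=ray(d,uv,st);return o+v*(z-o[2])/v[2]
def cross(a,b):
    (o,v),(p,w)=a,b;s=np.linalg.lstsq(np.c_[v,-w],p-o,rcond=None)[0]
    A,B=o+s[0]*v,p+s[1]*w;return (A+B)/2,np.linalg.norm(A-B)
E
python3 - <<'E'
from h import *
d=arm.snapshot("side");c=d["color"]
w=c[340:480,180:400];cv2.imwrite("pics/crop1.png",cv2.resize(w,None,fx=3.6,fy=3.6,interpolation=cv2.INTER_CUBIC))
# bar on the lamp: bright blob inside dark disc
g=cv2.cvtColor(c,cv2.COLOR_BGR2GRAY)
print("cap~",onz(d,(306,381),127.5),"bigcap~",onz(d,(222,452),50))
for z,n in((22,"tray"),):
  for p in((257,237),(318,217),(347,262),(282,286)):print(n,onz(d,p,z).round(1))
for n,p,z in(("plate",(289,392),5),("plate",(375,412),5),("plate",(366,451),5),("plate",(271,424),5),("plug",(322,303),40),("anem",(410,268),60),("dos",(241,316),22),("box",(260,150),100)):print(n,onz(d,p,z).round(1))
E
```

```text
cap~ [ 484.3881542  -211.95580332  127.5       ] bigcap~ [ 338.55994065 -264.51763879   50.        ]
tray [447.9 215.6  22. ]
tray [600.5 252.3  22. ]
tray [634.4  99.2  22. ]
tray [483.   62.3  22. ]
plate [ 459.6 -166.4    5. ]
plate [ 602.1 -233.9    5. ]
plate [ 568.5 -294.9    5. ]
plate [ 419.5 -217.8    5. ]
plug [554.  -10.3  40. ]
anem [749.7  25.6  60. ]
dos [390.6   4.   22. ]
box [489.5 442.2 100. ]
```

View pics/crop1.png

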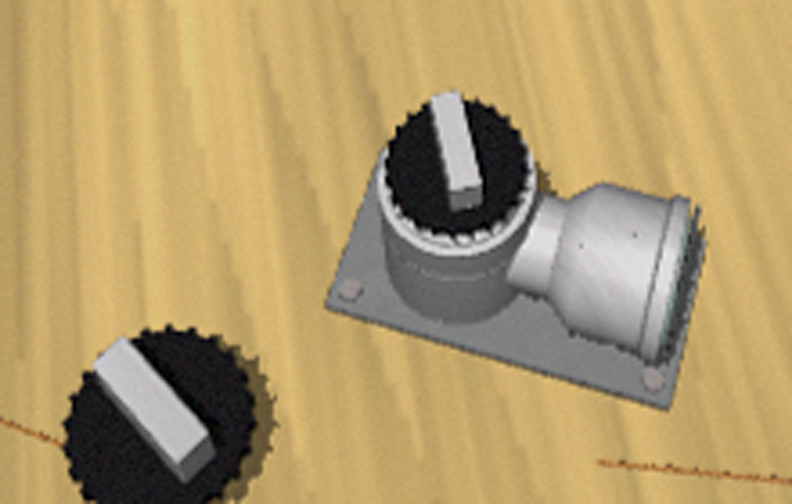

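The crop shows the small cap on the lamp, with its bar top centred near crop (456,141). The loose cap at the lower left is clearly larger, so the lamp's cap is confirmed as the one I want. Next I work out the hover move.

Run:
```python
from h import *
d=arm.snapshot("side");s=arm.state()
P=[onz(d,(x/3.6+180,y/3.6+340),127.5) for x,y in((433,97),(458,92),(482,185),(449,190))]
P=np.array(P);a=(P[0]+P[1])/2;b=(P[2]+P[3])/2;v=a-b
c=P.mean(0);th=np.degrees(np.arctan2(v[1],v[0]))
print("c",c.round(1),"len",np.linalg.norm(v),"wid",np.linalg.norm(P[0]-P[1]),np.linalg.norm(P[2]-P[3]),"th",th)
R=Ro.from_quat(s["eef_rot"]).as_matrix()
tx=np.degrees(np.arctan2(R[1,0],R[0,0]));print("yaw now",tx, "turn about tool z",-(th-tx))
print("shift",R.T@(np.array([c[0],c[1],200])-s["tool_pos"]))
```

```text
c [ 485.8 -208.6  127.5] len 44.74216163377202 wid 11.386928965023934 14.318362186025547 th 90.48102384838823
yaw now 89.99983431742132 turn about tool z -0.4811895309669154
shift [-208.65974431 -138.88186988   -8.3505982 ]
```

Request:
apply_moves(
  steps=[0.2, -25, -17, -1, 0, 0, 0, 0.2, -50, -33, -2, 0, 0, 0, 0.2, -75, -50, -3, 0, 0, 0, 0.2, -100, -66, -4, 0, 0, 0, 0.2, -125, -83, -5, 0, 0, 0, 0.2, -150, -100, -6, 0, 0, 0, 0.2, -175, -116, -7, 0, 0, 0, 0.2, -200, -133, -8, 0, 0, 0, 0.2, -209, -139, -8, 0, 0, 0, 0.2, -209, -139, -8, 0, 0, 0],
)

```text
clock: 1.08
tool_pos: [485.0, -210.6, 200.2]
eef_rot: [0.708, 0.706, -0.0, 0.0]
wrist_force: [1.0, 0.1, 0.1]
gripper_width: 51.6
grasp_force: 0.0
```

Run:
```python
from h import *
s=arm.state();print({k:np.round(v,3).tolist() for k,v in s.items()})
d=arm.snapshot("wrist");cv2.imwrite("pics/w1.png",d["color"])
K=d["K"]
```

```text
{'clock': 1.083, 'q': [-0.55, -0.184, 1.826, -0.0, 1.5, -0.547], 'joint_velocities': [0.051, 0.013, -0.009, 0.029, -0.002, 0.03], 'effort': [-1.142, -29.598, -37.157, -0.164, 0.03, -0.174], 'tool_pos': [485.004, -210.613, 200.169], 'eef_rot': [0.708, 0.706, -0.0, 0.0], 'wrist_force': [1.036, 0.05, 0.121], 'wrist_torque': [-0.01, 0.016, 0.015], 'grasp_force': 0.0, 'gripper_width': 51.596}
```

View pics/w1.png

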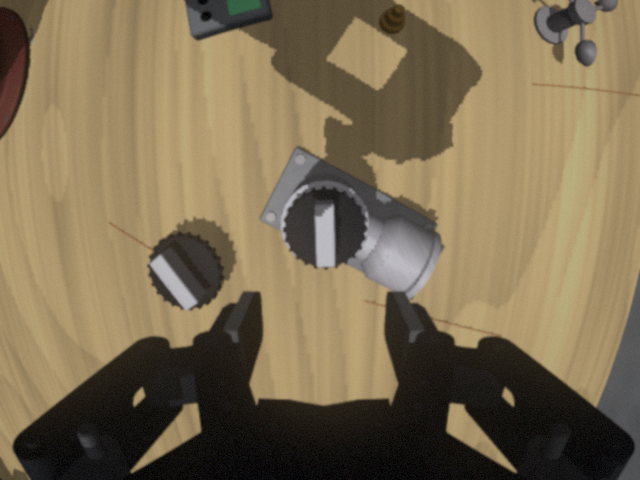

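The bar lies between pixels (315,201) and (336,267), with its darker +y end face at rows 201-207 and its top face at rows 207-267. The free cap at (185,270) is bigger and well clear.

```bash
cat >> h.py <<'E'
def bar(d,s,z,box,thr=120):
    g=cv2.cvtColor(d["color"],cv2.COLOR_BGR2GRAY);x0,y0,x1,y1=box
    m=(g[y0:y1,x0:x1]>thr).astype(np.uint8)
    c=max(cv2.findContours(m,cv2.RETR_EXTERNAL,cv2.CHAIN_APPROX_NONE)[0],key=cv2.contourArea)
    p=cv2.boxPoints(cv2.minAreaRect(c))+[x0,y0]
    W=np.array([onz(d,q,z,s)[:2] for q in p],np.float32);r=cv2.minAreaRect(W)
    b=cv2.boxPoints(r);e=max((b[1]-b[0],b[2]-b[1]),key=np.linalg.norm)
    return p,np.array(r[0]),r[1],np.degrees(np.arctan2(e[1],e[0]))%180
E
python3 - <<'E'
from h import *
s=arm.state();d=arm.snapshot("wrist")
for t in(100,130,160):print(t,*bar(d,s,127.5,(300,190,350,275),t))
s0=d["color"][195:272:6,325].mean(1);print(s0)
print(d["color"][240,300:350:2].mean(1).round())
E
```

```text
100 [[300. 206.]
 [349. 206.]
 [349. 274.]
 [300. 274.]] [ 486.00222778 -208.58743286] (49.72246551513672, 35.534725189208984) 89.867134
130 [[300. 274.]
 [300. 207.]
 [349. 207.]
 [349. 274.]] [ 486.00140381 -208.93832397] (49.02066421508789, 35.534725189208984) 89.867165
160 [[315. 210.]
 [332. 210.]
 [332. 268.]
 [315. 268.]] [ 485.26959229 -207.70137024] (42.25254440307617, 12.247770309448242) 89.87643
[ 30.          40.66666667  89.         184.33333333 187.
 188.         187.66666667 188.66666667 189.33333333 188.
 190.         187.66666667 167.66666667]
[ 60.  58.  57.  56.  53.  56.  57. 123. 182. 190. 188. 187. 191. 189.
 192. 184. 162.  81.  41.  45.  51.  47.  48.  49.  47.]
```

Request:
apply_moves(
  steps=[0, 1, 0, 15, 0, 0, 0, -0.1, 2, 0.5, 30, 0, 0, 0, -0.2, 2, 0.5, 45, 0, 0, 0, -0.2, 2, 0.5, 58, 0, 0, 0, -0.2, 2, 0.5, 70, 0, 0, 0, -0.2, 2, 0.5, 78, 0, 0, 0, -0.2, 2, 0.5, 84, 0, 0, 0, -0.2, 2, 0.5, 88, 0, 0, 0, -0.2, 2, 0.5, 91, 0, 0, 0, -0.2, 2, 0.5, 91, 0, 0, 0],
)

```text
clock: 2.02
tool_pos: [486.5, -207.0, 108.9]
eef_rot: [0.707, 0.707, -0.0, -0.0]
wrist_force: [0.1, 0.6, -0.0]
gripper_width: 34.2
grasp_force: 0.0
```

Run:
```python
from h import *
s=arm.state();print({k:np.round(v,3).tolist() for k,v in s.items()})
d=arm.snapshot("wrist");cv2.imwrite("pics/w2.png",d["color"])
```

```text
{'clock': 2.017, 'q': [-0.543, -0.112, 1.916, 0.0, 1.338, -0.543], 'joint_velocities': [-0.001, -0.007, -0.01, -0.0, 0.01, -0.002], 'effort': [0.043, -30.495, -35.626, 0.004, -0.066, 0.0], 'tool_pos': [486.463, -206.981, 108.875], 'eef_rot': [0.707, 0.707, -0.0, -0.0], 'wrist_force': [0.098, 0.602, -0.016], 'wrist_torque': [0.016, -0.001, -0.003], 'grasp_force': 0.0, 'gripper_width': 34.237}
```

View pics/w2.png

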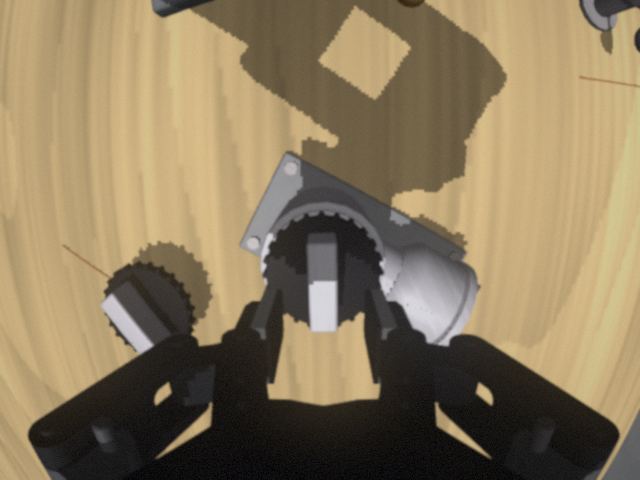

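Run:
```python
from h import *
s=arm.state();d=arm.snapshot("wrist")
g=d["color"].mean(2);print(g[225:345:4,322].round());print(g[320,300:350].round());print(g[290,300:350].round())
for v in(280,332):print(onz(d,(323,v),127.5,s))
```

```text
[ 33.  30.  64.  66.  71. 108. 115. 115. 114. 114. 116. 114. 112. 117.
 209. 217. 213. 216. 215. 217. 216. 214. 215. 217. 215. 215. 211. 168.
 168. 165.]
[121. 107.  90.  79.  66.  62.  55.  63.  90. 138. 179. 201. 211. 216.
 215. 212. 214. 215. 214. 214. 216. 218. 216. 215. 216. 216. 212. 215.
 213. 212. 214. 215. 214. 209. 199. 181. 150. 112.  71.  60.  61.  66.
  80.  96. 113. 131. 144. 152. 148. 134.]
[ 58.  57.  59.  57.  59.  59.  65.  83. 131. 180. 203. 212. 215. 215.
 216. 215. 216. 213. 215. 214. 215. 216. 213. 216. 215. 214. 215. 214.
 216. 215. 217. 214. 215. 210. 193. 168. 133.  90.  60.  44.  41.  42.
  46.  54.  51.  51.  50.  56.  51.  53.]
[ 485.81852309 -201.82440128  127.5       ]
[ 485.81146915 -229.47741765  127.5       ]
```

In this view the bar is centred between the fingers at about (323,290). Rows 243-280 are its shadowed top face and 280-332 the lit part, which puts the centre near (485.8,-206.5), under the TCP. I lower 1.5 mm and close.

Request:
apply_moves(
  steps=[-0.6, 0, -0.5, 1.5, 0, 0, 0, -1, 0, -0.5, 1.5, 0, 0, 0, -1, 0, -0.5, 1.5, 0, 0, 0, -1, 0, -0.5, 1.5, 0, 0, 0, -1, 0, -0.5, 1.5, 0, 0, 0, -1, 0, -0.5, 1.5, 0, 0, 0, -1, 0, -0.5, 1.5, 0, 0, 0, -1, 0, -0.5, 1.5, 0, 0, 0, -1, 0, -0.5, 1.5, 0, 0, 0, -1, 0, -0.5, 1.5, 0, 0, 0],
)

```text
clock: 2.95
tool_pos: [486.0, -207.0, 107.6]
eef_rot: [0.707, 0.707, -0.0, -0.0]
wrist_force: [-0.5, 0.4, -0.9]
gripper_width: -0.1
grasp_force: 0.0
```

Run:
```python
from h import *
for i in range(3):
    s=arm.state();print({k:np.round(s[k],2).tolist() for k in("clock","tool_pos","wrist_force","wrist_torque","grasp_force","gripper_width","q")})
    if i<2: arm.snapshot("wrist")
```

```text
{'clock': 2.95, 'tool_pos': [485.98, -206.98, 107.6], 'wrist_force': [-0.47, 0.39, -0.93], 'wrist_torque': [0.01, -0.03, -0.0], 'grasp_force': 0.0, 'gripper_width': -0.08, 'q': [-0.54, -0.11, 1.92, -0.0, 1.34, -0.54]}
{'clock': 3.0, 'tool_pos': [485.98, -207.0, 107.6], 'wrist_force': [0.12, 0.82, -0.54], 'wrist_torque': [-0.02, 0.04, 0.02], 'grasp_force': 0.0, 'gripper_width': -0.22, 'q': [-0.54, -0.11, 1.92, 0.0, 1.34, -0.54]}
{'clock': 3.05, 'tool_pos': [485.99, -206.98, 107.59], 'wrist_force': [0.2, -0.35, 0.28], 'wrist_torque': [-0.0, 0.02, -0.01], 'grasp_force': 0.0, 'gripper_width': -0.29, 'q': [-0.54, -0.11, 1.92, 0.0, 1.34, -0.54]}
```

Run:
```python
from h import *
a=arm.snapshot("wrist")["color"][180:420,160:500];b=arm.snapshot("side")["color"][260:480,180:440]
cv2.imwrite("pics/w3.png",np.hstack([cv2.resize(a,(400,282)),cv2.resize(b,(400,282))]))
```

```text
(no output)
```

View pics/w3.png

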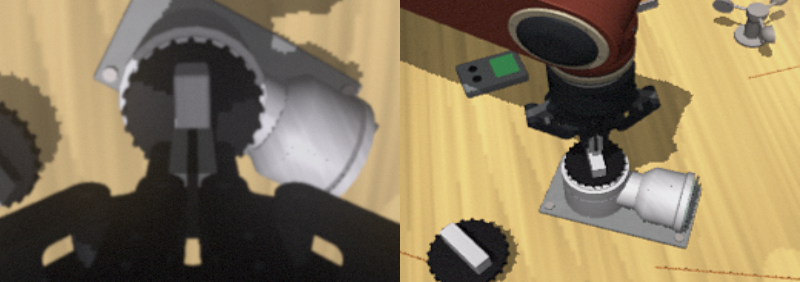

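The left half (wrist) shows the shut fingertips ending at about full-frame (323,289), covering part of the bar. The right half (side) shows the tips at about (308,377), by the bar's far end. So the fingers missed the bar, and I compare projections to see where the pose is off.

Run:
```python
from h import *
s=arm.state();R=Ro.from_quat(s["eef_rot"]).as_matrix()
d=arm.snapshot("side")
def pj(X):
    c=np.array(d["R"])@X+d["t"];return (d["K"]@(c/c[2]))[:2].round(1)
print("TCP",pj(s["tool_pos"]),"hold",pj(s["tool_pos"]-R[:,2]*18.7),"50up",pj(s["tool_pos"]-R[:,2]*50))
w=arm.snapshot("wrist");M=np.array(w["mount"])
for h in(0,10,19,30,50):
    c=np.linalg.inv(M)@[0,0,-h,1];c=c[:3];th=np.arctan2(np.hypot(c[0],c[1]),c[2]);u=c[:2]/np.hypot(c[0],c[1])*th*371.65+[323.2,245.7];print(h,u.round(1))
cv2.imwrite("pics/w4.png",np.hstack([cv2.resize(d["color"][330:430,260:360],(400,400),interpolation=2),cv2.resize(w["color"][220:340,263:383],(400,400),interpolation=2)]))
```

```text
TCP [306.6 383.7] hold [306.4 378.3] 50up [306.1 368.7]
0 [324.6 277.4]
10 [324.7 284.3]
19 [324.8 291.3]
30 [324.9 300.7]
50 [325.1 321. ]
```

View pics/w4.png

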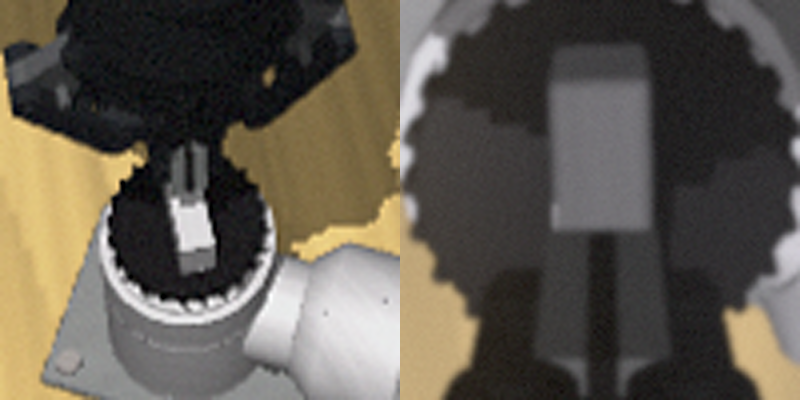

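The left half (side crop) shows the shut tips at crop (190,200), standing above and behind the bar. The right half (wrist crop) shows the tips ending at crop row 232 over the bar. Both views put the tips about 25-35 mm behind the reported TCP, which is higher than I assumed, so the fingers closed above the bar. I open and descend gently, watching the force.

Request:
apply_moves(
  steps=[-0.3, 0, 0, 0, 0, 0, 0, -0.3, 0, 0, 0, 0, 0, 0, -0.3, 0, 0, 0, 0, 0, 0, -0.3, 0, 0, 0, 0, 0, 0, -0.3, 0, 0, 2, 0, 0, 0, -0.3, 0, 0, 4, 0, 0, 0, -0.3, 0, 0, 6, 0, 0, 0, -0.3, 0, 0, 8, 0, 0, 0, -0.3, 0, 0, 10, 0, 0, 0, -0.3, 0, 0, 10, 0, 0, 0],
)

```text
clock: 4.08
tool_pos: [485.6, -206.8, 96.9]
eef_rot: [0.707, 0.707, -0.0, -0.001]
wrist_force: [0.1, -0.1, -0.3]
gripper_width: 29.4
grasp_force: 0.0
```

Run:
```python
from h import *
d=arm.snapshot("side");w=arm.snapshot("wrist");s=arm.state();print(s["wrist_force"],s["tool_pos"],s["gripper_width"])
cv2.imwrite("pics/w5.png",np.hstack([cv2.resize(d["color"][310:430,250:370],(400,400),interpolation=2),cv2.resize(w["color"][210:370,243:403],(400,400),interpolation=2)]))
```

```text
[-0.95324351  0.26970205 -0.38423463] [ 485.882227   -206.95235336   97.404992  ] 30.030143247596797
```

View pics/w5.png

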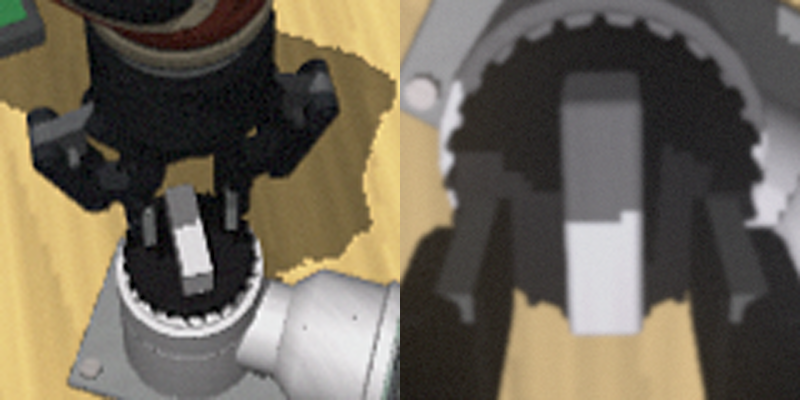

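No contact yet, although the reported TCP is below the disc top. In the side crop (left) the tips, at crop (150,247) and (231,230), straddle the bar but sit high. The wrist crop (right) shows the bar centred between the fingers. I keep going down gently.

Request:
apply_moves(
  steps=[-0.4, 0, 0, 1, 0, 0, 0, -0.4, 0, 0, 2, 0, 0, 0, -0.4, 0, 0, 3, 0, 0, 0, -0.4, 0, 0, 4, 0, 0, 0, -0.4, 0, 0, 5, 0, 0, 0, -0.4, 0, 0, 6, 0, 0, 0, -0.4, 0, 0, 7, 0, 0, 0, -0.4, 0, 0, 8, 0, 0, 0, -0.4, 0, 0, 9, 0, 0, 0, -0.4, 0, 0, 10, 0, 0, 0],
)

```text
clock: 5.02
tool_pos: [486.0, -207.0, 87.5]
eef_rot: [0.707, 0.707, -0.0, -0.0]
wrist_force: [0.7, 0.0, 0.5]
gripper_width: 25.4
grasp_force: 0.0
```

Request:
apply_moves(
  steps=[-0.4, 0, 0, 1, 0, 0, 0, -0.4, 0, 0, 1, 0, 0, 0, -0.4, 0, 0, 2, 0, 0, 0, -0.4, 0, 0, 2, 0, 0, 0, -0.4, 0, 0, 3, 0, 0, 0, -0.4, 0, 0, 3, 0, 0, 0, -0.4, 0, 0, 4, 0, 0, 0, -0.4, 0, 0, 4, 0, 0, 0, -0.4, 0, 0, 5, 0, 0, 0, -0.4, 0, 0, 5, 0, 0, 0],
)

```text
clock: 5.85
tool_pos: [485.9, -206.9, 82.4]
eef_rot: [0.707, 0.707, -0.0, -0.0]
wrist_force: [0.3, 0.1, 0.6]
gripper_width: 25.8
grasp_force: 0.0
```

Run:
```python
from h import *
d=arm.snapshot("side");w=arm.snapshot("wrist");s=arm.state();print(s["wrist_force"],s["tool_pos"],s["gripper_width"])
cv2.imwrite("pics/w6.png",np.hstack([cv2.resize(d["color"][330:430,260:360],(400,400),interpolation=2),cv2.resize(w["color"][210:370,243:403],(400,400),interpolation=2)]))
```

```text
[-0.32043583  0.36387991 -0.35226748] [ 485.93160333 -206.97794305   82.526956  ] 25.764688735170573
```

View pics/w6.png

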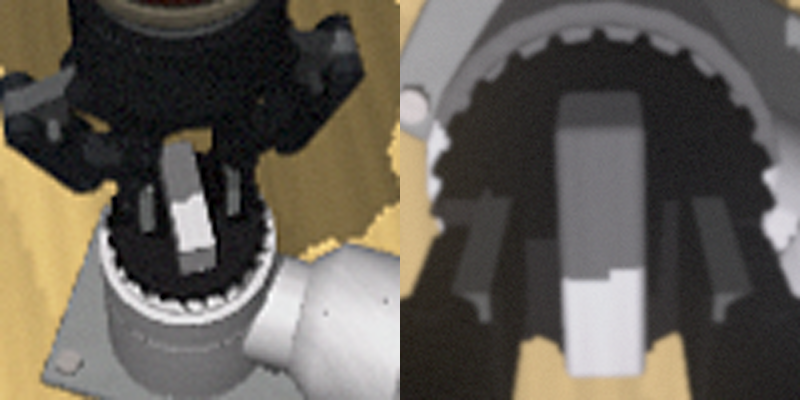

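The left half shows the tips, at crop (148,232) and (233,212), still only about level with the bar top. The right half shows the bar still centred between the pads. There is no contact and I need about 12 mm more. My 10 views are used up, so from here I rely on force, width and measured masks.

Request:
apply_moves(
  steps=[-0.4, 0, 0, 1, 0, 0, 0, -0.4, 0, 0, 2, 0, 0, 0, -0.4, 0, 0, 3, 0, 0, 0, -0.4, 0, 0, 4, 0, 0, 0, -0.4, 0, 0, 5, 0, 0, 0, -0.4, 0, 0, 6, 0, 0, 0, -0.4, 0, 0, 7, 0, 0, 0, -0.4, 0, 0, 7, 0, 0, 0, -0.4, 0, 0, 7, 0, 0, 0, -0.4, 0, 0, 7, 0, 0, 0],
)

```text
clock: 6.78
tool_pos: [486.0, -207.0, 75.6]
eef_rot: [0.707, 0.707, -0.0, 0.0]
wrist_force: [1.1, 0.8, -1.1]
gripper_width: 25.4
grasp_force: 0.0
```

Request:
apply_moves(
  steps=[-0.4, 0, 0, 1, 0, 0, 0, -0.4, 0, 0, 2, 0, 0, 0, -0.4, 0, 0, 3, 0, 0, 0, -0.4, 0, 0, 4, 0, 0, 0, -0.4, 0, 0, 5, 0, 0, 0, -0.4, 0, 0, 5, 0, 0, 0, -0.4, 0, 0, 5, 0, 0, 0, -0.4, 0, 0, 5, 0, 0, 0, -0.4, 0, 0, 5, 0, 0, 0, -0.4, 0, 0, 5, 0, 0, 0],
)

```text
clock: 7.62
tool_pos: [486.0, -207.0, 70.7]
eef_rot: [0.707, 0.707, 0.0, 0.0]
wrist_force: [0.0, -1.4, 0.0]
gripper_width: 25.5
grasp_force: 0.0
```

Run:
```python
from h import *
s=arm.state();w=arm.snapshot("wrist")
print(s["wrist_force"],s["tool_pos"])
g=w["color"].mean(2)
for r in range(270,350,8):print(r,g[r,263:383:3].astype(int).tolist())
```

```text
[ 0.00516769 -1.41920478  0.01594919] [ 486.02304003 -207.03231489   70.67968243]
270 [45, 38, 43, 40, 41, 37, 40, 38, 35, 37, 38, 36, 31, 39, 75, 84, 84, 85, 87, 85, 87, 89, 86, 90, 91, 85, 56, 28, 34, 32, 35, 28, 38, 31, 30, 31, 34, 32, 37, 27]
278 [40, 44, 43, 43, 38, 43, 41, 36, 37, 32, 40, 36, 37, 50, 107, 118, 119, 121, 119, 122, 121, 122, 119, 125, 124, 117, 77, 33, 35, 26, 28, 33, 33, 31, 29, 32, 29, 35, 36, 37]
286 [39, 43, 38, 41, 37, 39, 37, 34, 40, 37, 30, 32, 35, 44, 103, 120, 121, 118, 122, 120, 120, 123, 120, 122, 124, 115, 80, 35, 29, 30, 33, 36, 31, 30, 32, 35, 29, 30, 35, 33]
294 [43, 45, 38, 44, 65, 66, 67, 63, 43, 32, 35, 36, 35, 43, 97, 119, 118, 120, 122, 124, 120, 120, 122, 122, 123, 117, 82, 34, 28, 34, 33, 30, 35, 61, 63, 64, 63, 43, 38, 33]
302 [38, 41, 42, 60, 62, 62, 61, 51, 37, 33, 36, 35, 35, 37, 92, 120, 119, 116, 118, 122, 124, 120, 119, 122, 124, 117, 84, 32, 35, 35, 34, 30, 33, 43, 61, 64, 59, 61, 40, 34]
310 [41, 43, 60, 64, 64, 66, 57, 34, 32, 33, 38, 32, 37, 34, 87, 116, 119, 120, 122, 119, 123, 122, 121, 122, 122, 116, 84, 35, 34, 47, 47, 29, 29, 30, 54, 63, 59, 62, 62, 41]
318 [38, 55, 67, 65, 64, 69, 43, 35, 35, 34, 30, 33, 37, 41, 81, 115, 119, 117, 120, 121, 120, 122, 121, 123, 126, 116, 88, 40, 33, 46, 42, 36, 31, 35, 38, 60, 60, 62, 63, 58]
326 [51, 64, 69, 71, 70, 57, 30, 35, 34, 34, 41, 52, 49, 55, 75, 114, 120, 118, 117, 122, 124, 123, 122, 121, 123, 117, 85, 37, 38, 52, 45, 36, 32, 37, 38, 53, 69, 70, 68, 64]
334 [34, 37, 36, 37, 93, 87, 43, 32, 32, 38, 46, 52, 53, 52, 68, 110, 115, 119, 119, 127, 150, 148, 144, 126, 121, 119, 85, 40, 44, 48, 43, 34, 36, 36, 41, 72, 97, 36, 36, 33]
342 [36, 36, 34, 41, 36, 41, 43, 36, 38, 37, 48, 53, 52, 50, 75, 205, 225, 222, 223, 225, 226, 226, 223, 222, 222, 209, 132, 50, 51, 48, 51, 43, 38, 39, 37, 32, 39, 40, 34, 38]
```

Measured pad edges at row 291 with a 76 px gap put the real tips about 47 mm behind the reported TCP, so near z = 118 now. I go down 5 mm more and then close.

Request:
apply_moves(
  steps=[-0.4, 0, 0, 1, 0, 0, 0, -0.4, 0, 0, 3, 0, 0, 0, -0.4, 0, 0, 5, 0, 0, 0, -0.4, 0, 0, 5, 0, 0, 0, -0.6, 0, 0, 5, 0, 0, 0, -1, 0, 0, 5, 0, 0, 0, -1, 0, 0, 5, 0, 0, 0, -1, 0, 0, 5, 0, 0, 0, -1, 0, 0, 5, 0, 0, 0, -1, 0, 0, 5, 0, 0, 0],
)

```text
clock: 8.5
tool_pos: [485.9, -207.4, 66.6]
eef_rot: [0.707, 0.707, -0.0, 0.0]
wrist_force: [-2.9, 0.2, 5.5]
gripper_width: 12.9
grasp_force: 59.5
```

```bash
cat > st.py <<'E'
from h import *
a=[]
for i in range(3):
    s=arm.state();a.append(np.r_[s["tool_pos"],s["wrist_force"],s["wrist_torque"],s["grasp_force"],s["gripper_width"]]);arm.snapshot("side")
print(s["clock"],np.round(a,2).tolist(),Ro.from_quat(s["eef_rot"]).as_matrix()[:,0].round(4),np.round(s["q"],3))
E
python3 st.py
```

```text
8.6 [[485.88, -207.39, 66.57, -2.91, 0.18, 5.46, 0.08, 0.56, 0.01, 59.45, 12.91], [485.88, -207.42, 66.58, -3.45, -0.11, 5.36, 0.04, 0.58, -0.05, 59.45, 12.38], [485.86, -207.4, 66.56, -3.18, 0.36, 5.48, 0.07, 0.6, 0.02, 59.45, 12.92]] [-0.e+00  1.e+00 -7.e-04] [-5.440e-01 -6.600e-02  1.948e+00 -1.000e-03  1.259e+00 -5.440e-01]
```

Gripped: width about 13 mm, force 59.5 N. Now I press gently.

Request:
apply_moves(
  steps=[-1, 0, 0, 0.5, 0, 0, 0, -1, 0, 0, 1, 0, 0, 0, -1, 0, 0, 1.5, 0, 0, 0, -1, 0, 0, 2, 0, 0, 0, -1, 0, 0, 2.5, 0, 0, 0, -1, 0, 0, 3, 0, 0, 0, -1, 0, 0, 3.5, 0, 0, 0, -1, 0, 0, 4, 0, 0, 0, -1, 0, 0, 4, 0, 0, 0, -1, 0, 0, 4, 0, 0, 0],
)

```text
clock: 9.48
tool_pos: [485.9, -207.4, 63.5]
eef_rot: [0.707, 0.707, -0.001, -0.0]
wrist_force: [-4.5, 1.2, 10.6]
gripper_width: 13.0
grasp_force: 60.2
```

```bash
python3 st.py
```

```text
9.5833 [[485.91, -207.44, 63.45, -4.46, 1.15, 10.64, 0.28, 1.01, -0.05, 60.19, 12.97], [485.9, -207.42, 63.46, -5.38, 1.27, 9.57, 0.27, 1.01, 0.03, 60.19, 12.92], [485.92, -207.45, 63.48, -4.87, 1.21, 10.99, 0.27, 1.01, -0.05, 60.19, 12.97]] [-2.e-04  1.e+00 -7.e-04] [-5.440e-01 -6.100e-02  1.950e+00 -1.000e-03  1.254e+00 -5.440e-01]
```

Request:
apply_moves(
  steps=[-1, 0, -0.1, 0.4, 0, 0, 0, -1, 0, -0.2, 0.8, 0, 0, 0, -1, 0, -0.3, 1.2, 0, 0, 0, -1, 0, -0.4, 1.6, 0, 0, 0, -1, 0, -0.5, 2, 0, 0, 0, -1, 0, -0.6, 2.4, 0, 0, 0, -1, 0, -0.6, 2.5, 0, 0, 0, -1, 0, -0.6, 2.5, 0, 0, 0, -1, 0, -0.6, 2.5, 0, 0, 0, -1, 0, -0.6, 2.5, 0, 0, 0],
)

```text
clock: 10.47
tool_pos: [485.9, -207.5, 61.8]
eef_rot: [0.707, 0.707, -0.0, 0.0]
wrist_force: [-4.8, 1.8, 12.2]
gripper_width: 12.8
grasp_force: 60.6
```

```bash
python3 st.py
```

```text
10.5667 [[485.92, -207.48, 61.76, -4.8, 1.81, 12.2, 0.39, 0.97, -0.04, 60.64, 12.76], [485.95, -207.48, 61.79, -4.57, 2.89, 13.31, 0.47, 1.0, -0.01, 60.64, 12.9], [485.91, -207.48, 61.74, -5.78, 2.21, 12.62, 0.5, 1.02, 0.03, 60.64, 12.54]] [-1.e-04  1.e+00 -7.e-04] [-0.544 -0.06   1.952 -0.     1.249 -0.544]
```

Request:
apply_moves(
  steps=[-1, 0, 0, 0.3, 0, 0, 0, -1, 0, 0, 0.5, 0, 0, 0, -1, 0, 0, 0.5, 0, 0, -2, -1, 0, 0, 0.5, 0, 0, -5, -1, 0, 0, 0.5, 0, 0, -8, -1, 0, 0, 0.5, 0, 0, -11, -1, 0, 0, 0.5, 0, 0, -14, -1, 0, 0, 0.5, 0, 0, -16, -1, 0, 0, 0.5, 0, 0, -16, -1, 0, 0, 0.5, 0, 0, -16],
)

```text
clock: 11.45
tool_pos: [487.5, -208.1, 62.1]
eef_rot: [0.602, 0.799, 0.0, 0.002]
wrist_force: [-2.1, 1.1, 12.5]
gripper_width: 12.5
grasp_force: 60.6
```

```bash
python3 st.py
```

```text
11.55 [[487.5, -208.11, 62.07, -2.13, 1.06, 12.5, 0.29, 0.35, 0.01, 60.56, 12.51], [487.51, -208.09, 62.07, -2.27, 1.0, 12.73, 0.33, 0.37, 0.05, 60.56, 12.62], [487.48, -208.07, 62.02, -1.9, 1.16, 12.79, 0.33, 0.37, -0.04, 60.56, 12.47]] [-0.2757  0.9612 -0.0032] [-0.544 -0.06   1.951  0.     1.246 -0.823]
```

Request:
apply_moves(
  steps=[-1, 0, 0, 0.3, 0, 0, -2, -1, 0, 0, 0.5, 0, 0, -5, -1, 0, 0, 0.5, 0, 0, -8, -1, 0, 0, 0.5, 0, 0, -11, -1, 0, 0, 0.5, 0, 0, -14, -1, 0, 0, 0.5, 0, 0, -17, -1, 0, 0, 0.5, 0, 0, -20, -1, 0, 0, 0.5, 0, 0, -21, -1, 0, 0, 0.5, 0, 0, -21, -1, 0, 0, 0.5, 0, 0, -21],
)

```text
clock: 12.43
tool_pos: [487.6, -208.2, 61.7]
eef_rot: [0.446, 0.895, -0.0, 0.003]
wrist_force: [-1.1, 0.8, 13.8]
gripper_width: 12.6
grasp_force: 60.6
```

```bash
python3 st.py
```

```text
12.5333 [[487.62, -208.17, 61.74, -1.14, 0.75, 13.84, 0.25, 0.34, -0.02, 60.6, 12.62], [487.63, -208.15, 61.72, -1.47, 1.76, 13.06, 0.26, 0.31, -0.04, 60.6, 12.54], [487.63, -208.16, 61.74, -1.39, 0.91, 12.28, 0.28, 0.36, -0.06, 60.6, 12.51]] [-0.6017  0.7987 -0.0046] [-0.544 -0.059  1.951  0.     1.245 -1.19 ]
```

Request:
apply_moves(
  steps=[-1, 0, 0, 0.2, 0, 0, -0.5, -1, 0, 0, 0.2, 0, 0, -1, -1, 0, 0, 0.2, 0, 0, -1.5, -1, 0, 0, 0.2, 0, 0, -2, -1, 0, 0, 0.2, 0, 0, -2.5, -1, 0, 0, 0.2, 0, 0, -3, -1, 0, 0, 0.2, 0, 0, -3, -1, 0, 0, 0.2, 0, 0, -3, -1, 0, 0, 0.2, 0, 0, -3, -1, 0, 0, 0.2, 0, 0, -3],
)

```text
clock: 13.42
tool_pos: [487.6, -208.2, 61.6]
eef_rot: [0.423, 0.906, -0.0, 0.003]
wrist_force: [-2.3, 1.8, 12.6]
gripper_width: 12.5
grasp_force: 60.6
```

```bash
python3 st.py
```

```text
13.5167 [[487.63, -208.16, 61.59, -2.27, 1.84, 12.56, 0.32, 0.4, -0.06, 60.62, 12.49], [487.64, -208.17, 61.61, -1.51, 1.61, 12.2, 0.24, 0.41, -0.01, 60.62, 13.07], [487.66, -208.14, 61.6, -1.71, 1.0, 13.54, 0.34, 0.45, -0.06, 60.62, 12.71]] [-0.6427  0.7661 -0.0047] [-0.544 -0.059  1.951  0.     1.244 -1.242]
```

Request:
apply_moves(
  steps=[-1, 0, 0, 0, 0, 0, -0.5, -1, 0, 0, 0, 0, 0, -1, -1, 0, 0, 0, 0, 0, -1.5, -1, 0, 0, 0, 0, 0, -2, -1, 0, 0, 0, 0, 0, -2, -1, 0, 0, 0, 0, 0, -2, -1, 0, 0, 0, 0, 0, -2, -1, 0, 0, 0, 0, 0, -2, -1, 0, 0, 0, 0, 0, -2, -1, 0, 0, 0, 0, 0, -2],
)

```text
clock: 14.4
tool_pos: [487.6, -208.1, 61.6]
eef_rot: [0.407, 0.914, -0.0, 0.003]
wrist_force: [-2.2, 0.2, 14.3]
gripper_width: 12.6
grasp_force: 60.6
```

```bash
python3 st.py
```

```text
14.5 [[487.63, -208.15, 61.59, -2.18, 0.16, 14.32, 0.36, 0.38, -0.06, 60.62, 12.62], [487.65, -208.15, 61.6, -1.02, 2.1, 12.25, 0.3, 0.4, -0.09, 60.62, 12.89], [487.62, -208.16, 61.6, -1.37, 1.37, 12.87, 0.3, 0.38, -0.06, 60.62, 13.14]] [-0.669   0.7432 -0.0047] [-0.544 -0.059  1.951  0.     1.245 -1.277]
```

Request:
apply_moves(
  steps=[-1, 0, 0, 0, 0, 0, -0.5, -1, 0, 0, 0, 0, 0, -1, -1, 0, 0, 0, 0, 0, -1.5, -1, 0, 0, 0, 0, 0, -2, -1, 0, 0, 0, 0, 0, -2, -1, 0, 0, 0, 0, 0, -2, -1, 0, 0, 0, 0, 0, -2, -1, 0, 0, 0, 0, 0, -2, -1, 0, 0, 0, 0, 0, -2, -1, 0, 0, 0, 0, 0, -2],
)

```text
clock: 15.38
tool_pos: [487.6, -208.2, 61.6]
eef_rot: [0.391, 0.92, -0.0, 0.003]
wrist_force: [-2.5, 1.5, 14.4]
gripper_width: 12.9
grasp_force: 60.6
```

```bash
python3 st.py
```

```text
15.4833 [[487.63, -208.17, 61.58, -2.45, 1.47, 14.4, 0.3, 0.36, -0.01, 60.6, 12.94], [487.63, -208.15, 61.58, -2.06, 1.58, 12.19, 0.23, 0.36, -0.0, 60.6, 12.79], [487.65, -208.16, 61.57, -1.86, 2.54, 12.96, 0.28, 0.36, -0.04, 60.6, 12.56]] [-0.6945  0.7195 -0.0048] [-0.544 -0.059  1.951  0.     1.244 -1.312]
```

Request:
apply_moves(
  steps=[-1, 0, 0, 0, 0, 0, -0.5, -1, 0, 0, 0, 0, 0, -1, -1, 0, 0, 0, 0, 0, -1.5, -1, 0, 0, 0, 0, 0, -2, -1, 0, 0, 0, 0, 0, -2.5, -1, 0, 0, 0, 0, 0, -2.5, -1, 0, 0, 0, 0, 0, -2.5, -1, 0, 0, 0, 0, 0, -2.5, -1, 0, 0, 0, 0, 0, -2.5, -1, 0, 0, 0, 0, 0, -2.5],
)

```text
clock: 16.37
tool_pos: [487.6, -208.2, 61.6]
eef_rot: [0.371, 0.929, -0.0, 0.002]
wrist_force: [-2.4, 1.5, 13.3]
gripper_width: 12.5
grasp_force: 60.6
```

```bash
python3 st.py
```

```text
16.4667 [[487.62, -208.16, 61.57, -2.45, 1.47, 13.28, 0.33, 0.36, -0.07, 60.6, 12.47], [487.64, -208.16, 61.58, -1.7, 1.0, 12.8, 0.31, 0.38, -0.07, 60.6, 12.9], [487.63, -208.17, 61.57, -1.69, 0.91, 13.19, 0.26, 0.4, -0.03, 60.6, 12.78]] [-0.7253  0.6884 -0.0049] [-0.544 -0.059  1.951  0.     1.244 -1.356]
```

Request:
apply_moves(
  steps=[-1, 0, 0, 0, 0, 0, -0.5, -1, 0, 0, 0, 0, 0, -1, -1, 0, 0, 0, 0, 0, -1.5, -1, 0, 0, 0, 0, 0, -2, -1, 0, 0, 0, 0, 0, -2, -1, 0, 0, 0, 0, 0, -2, -1, 0, 0, 0, 0, 0, -2, -1, 0, 0, 0, 0, 0, -2, -1, 0, 0, 0, 0, 0, -2, -1, 0, 0, 0, 0, 0, -2],
)

```text
clock: 17.35
tool_pos: [487.6, -208.1, 61.6]
eef_rot: [0.354, 0.935, -0.0, 0.003]
wrist_force: [-1.8, 1.9, 14.0]
gripper_width: 12.8
grasp_force: 60.7
```

```bash
python3 st.py
```

```text
17.45 [[487.64, -208.15, 61.58, -1.79, 1.89, 13.98, 0.28, 0.37, -0.06, 60.7, 12.8], [487.63, -208.15, 61.55, -1.71, 1.85, 13.05, 0.31, 0.36, -0.07, 60.7, 12.75], [487.61, -208.13, 61.54, -1.01, 2.18, 13.13, 0.29, 0.4, -0.09, 60.7, 12.82]] [-0.7489  0.6627 -0.0048] [-0.544 -0.059  1.951  0.     1.245 -1.391]
```

Request:
apply_moves(
  steps=[-1, 0, 0, 0, 0, 0, -0.5, -1, 0, 0, 0, 0, 0, -1, -1, 0, 0, 0, 0, 0, -1.5, -1, 0, 0, 0, 0, 0, -1.5, -1, 0, 0, 0, 0, 0, -1.5, -1, 0, 0, 0, 0, 0, -1.5, -1, 0, 0, 0, 0, 0, -1.5, -1, 0, 0, 0, 0, 0, -1.5, -1, 0, 0, 0, 0, 0, -1.5, -1, 0, 0, 0, 0, 0, -1.5],
)

```text
clock: 18.33
tool_pos: [487.6, -208.1, 61.6]
eef_rot: [0.342, 0.94, -0.0, 0.002]
wrist_force: [-2.6, 1.3, 13.1]
gripper_width: 12.9
grasp_force: 60.7
```

```bash
python3 st.py
```

```text
18.4333 [[487.62, -208.13, 61.55, -2.62, 1.32, 13.06, 0.35, 0.32, -0.04, 60.69, 12.92], [487.65, -208.13, 61.58, -1.32, 1.7, 13.86, 0.28, 0.39, -0.0, 60.69, 13.28], [487.63, -208.14, 61.55, -1.67, 1.63, 12.63, 0.36, 0.4, -0.07, 60.69, 12.52]] [-0.7659  0.6429 -0.0049] [-0.544 -0.059  1.951  0.     1.244 -1.417]
```

Request:
apply_moves(
  steps=[-1, 0, 0, 0, 0, 0, -0.5, -1, 0, 0, 0, 0, 0, -1, -1, 0, 0, 0, 0, 0, -1.5, -1, 0, 0, 0, 0, 0, -2, -1, 0, 0, 0, 0, 0, -2.5, -1, 0, 0, 0, 0, 0, -2.5, -1, 0, 0, 0, 0, 0, -2.5, -1, 0, 0, 0, 0, 0, -2.5, -1, 0, 0, 0, 0, 0, -2.5, -1, 0, 0, 0, 0, 0, -2.5],
)

```text
clock: 19.32
tool_pos: [487.6, -208.2, 61.6]
eef_rot: [0.322, 0.947, -0.0, 0.002]
wrist_force: [-2.4, 1.1, 13.6]
gripper_width: 12.9
grasp_force: 60.7
```

```bash
python3 st.py
```

```text
19.4167 [[487.63, -208.16, 61.57, -2.38, 1.06, 13.56, 0.28, 0.36, -0.05, 60.68, 12.92], [487.62, -208.15, 61.58, -2.07, 1.81, 12.14, 0.29, 0.39, -0.13, 60.68, 12.63], [487.63, -208.15, 61.57, -2.44, 1.3, 12.72, 0.32, 0.42, 0.0, 60.68, 12.53]] [-0.7932  0.6089 -0.005 ] [-0.544 -0.059  1.951  0.     1.244 -1.46 ]
```

Request:
apply_moves(
  steps=[-1, 0, 0, 0, 0, 0, -0.5, -1, 0, 0, 0, 0, 0, -1, -1, 0, 0, 0, 0, 0, -1.5, -1, 0, 0, 0, 0, 0, -2, -1, 0, 0, 0, 0, 0, -2.5, -1, 0, 0, 0, 0, 0, -2.5, -1, 0, 0, 0, 0, 0, -2.5, -1, 0, 0, 0, 0, 0, -2.5, -1, 0, 0, 0, 0, 0, -2.5, -1, 0, 0, 0, 0, 0, -2.5],
)

```text
clock: 20.3
tool_pos: [487.6, -208.1, 61.6]
eef_rot: [0.301, 0.954, -0.0, 0.002]
wrist_force: [-1.6, 1.9, 13.2]
gripper_width: 12.6
grasp_force: 60.7
```

```bash
python3 st.py
```

```text
20.4 [[487.62, -208.14, 61.57, -1.61, 1.95, 13.24, 0.33, 0.28, -0.07, 60.67, 12.62], [487.63, -208.12, 61.56, -1.49, 1.65, 13.62, 0.3, 0.38, -0.05, 60.67, 12.93], [487.61, -208.16, 61.56, -2.07, 2.19, 13.06, 0.34, 0.35, -0.04, 60.67, 12.62]] [-0.8191  0.5737 -0.005 ] [-0.544 -0.059  1.951  0.     1.245 -1.504]
```

55° now, with only friction torque.

Request:
apply_moves(
  steps=[-1, 0, 0, 0, 0, 0, -0.5, -1, 0, 0, 0, 0, 0, -1, -1, 0, 0, 0, 0, 0, -1.5, -1, 0, 0, 0, 0, 0, -2, -1, 0, 0, 0, 0, 0, -2.5, -1, 0, 0, 0, 0, 0, -2.5, -1, 0, 0, 0, 0, 0, -2.5, -1, 0, 0, 0, 0, 0, -2.5, -1, 0, 0, 0, 0, 0, -2.5, -1, 0, 0, 0, 0, 0, -2.5],
)

```text
clock: 21.28
tool_pos: [487.6, -208.1, 61.6]
eef_rot: [0.28, 0.96, -0.0, 0.002]
wrist_force: [-1.7, 1.5, 14.1]
gripper_width: 12.6
grasp_force: 60.7
```

```bash
python3 st.py
```

```text
21.3833 [[487.62, -208.12, 61.56, -1.66, 1.52, 14.08, 0.29, 0.34, -0.11, 60.66, 12.56], [487.63, -208.12, 61.55, -1.99, 1.73, 12.55, 0.34, 0.37, -0.12, 60.66, 12.85], [487.63, -208.12, 61.57, -2.71, 2.04, 13.08, 0.31, 0.34, -0.05, 60.66, 12.64]] [-0.8433  0.5375 -0.005 ] [-0.544 -0.059  1.951  0.     1.245 -1.548]
```

Request:
apply_moves(
  steps=[-1, 0, 0, 0, 0, 0, -0.5, -1, 0, 0, 0, 0, 0, -1, -1, 0, 0, 0, 0, 0, -1.5, -1, 0, 0, 0, 0, 0, -1.5, -1, 0, 0, 0, 0, 0, -1.5, -1, 0, 0, 0, 0, 0, -1.5, -1, 0, 0, 0, 0, 0, -1.5, -1, 0, 0, 0, 0, 0, -1.5, -1, 0, 0, 0, 0, 0, -1.5, -1, 0, 0, 0, 0, 0, -1.5],
)

```text
clock: 22.27
tool_pos: [487.6, -208.1, 61.5]
eef_rot: [0.267, 0.964, -0.0, 0.002]
wrist_force: [-2.3, 1.7, 13.4]
gripper_width: 12.6
grasp_force: 60.7
```

```bash
python3 st.py
```

```text
22.3667 [[487.59, -208.12, 61.51, -2.28, 1.75, 13.41, 0.29, 0.41, -0.01, 60.66, 12.58], [487.6, -208.11, 61.55, -2.99, 1.51, 13.65, 0.3, 0.38, -0.08, 60.66, 12.54], [487.61, -208.12, 61.55, -1.96, 1.4, 12.53, 0.34, 0.33, -0.06, 60.66, 12.63]] [-0.8571  0.5152 -0.0049] [-0.544 -0.059  1.951  0.     1.245 -1.574]
```

59°, still free.

Request:
apply_moves(
  steps=[-1, 0, 0, 0, 0, 0, -0.5, -1, 0, 0, 0, 0, 0, -1, -1, 0, 0, 0, 0, 0, -1.5, -1, 0, 0, 0, 0, 0, -2, -1, 0, 0, 0, 0, 0, -2.5, -1, 0, 0, 0, 0, 0, -2.5, -1, 0, 0, 0, 0, 0, -2.5, -1, 0, 0, 0, 0, 0, -2.5, -1, 0, 0, 0, 0, 0, -2.5, -1, 0, 0, 0, 0, 0, -2.5],
)

```text
clock: 23.25
tool_pos: [487.6, -208.1, 61.6]
eef_rot: [0.246, 0.969, -0.001, 0.002]
wrist_force: [-1.9, 2.1, 13.2]
gripper_width: 12.9
grasp_force: 60.6
```

```bash
python3 st.py
```

```text
23.35 [[487.61, -208.12, 61.56, -1.88, 2.07, 13.23, 0.3, 0.35, -0.08, 60.64, 12.85], [487.62, -208.11, 61.56, -1.34, 1.62, 13.42, 0.35, 0.4, -0.05, 60.64, 12.83], [487.6, -208.11, 61.52, -1.75, 2.03, 13.27, 0.3, 0.34, -0.03, 60.64, 12.73]] [-0.8788  0.4773 -0.0049] [-0.544 -0.059  1.951  0.     1.245 -1.617]
```

Request:
apply_moves(
  steps=[-1, 0, 0, 0, 0, 0, -0.5, -1, 0, 0, 0, 0, 0, -1, -1, 0, 0, 0, 0, 0, -1.5, -1, 0, 0, 0, 0, 0, -2, -1, 0, 0, 0, 0, 0, -2.5, -1, 0, 0, 0, 0, 0, -2.5, -1, 0, 0, 0, 0, 0, -2.5, -1, 0, 0, 0, 0, 0, -2.5, -1, 0, 0, 0, 0, 0, -2.5, -1, 0, 0, 0, 0, 0, -2.5],
)

```text
clock: 24.23
tool_pos: [487.6, -208.1, 61.6]
eef_rot: [0.225, 0.974, -0.001, 0.002]
wrist_force: [-2.4, 2.0, 13.1]
gripper_width: 13.2
grasp_force: 60.6
```

```bash
python3 st.py
```

```text
24.3333 [[487.6, -208.12, 61.58, -2.35, 1.98, 13.13, 0.33, 0.37, 0.01, 60.63, 13.15], [487.61, -208.12, 61.58, -2.09, 1.27, 13.39, 0.33, 0.38, -0.06, 60.63, 13.02], [487.61, -208.12, 61.56, -1.88, 1.93, 13.53, 0.31, 0.4, -0.08, 60.63, 12.82]] [-0.8987  0.4386 -0.005 ] [-0.544 -0.059  1.951  0.     1.245 -1.661]
```

64°, free.

Request:
apply_moves(
  steps=[-1, 0, 0, 0, 0, 0, -0.5, -1, 0, 0, 0, 0, 0, -1, -1, 0, 0, 0, 0, 0, -1.5, -1, 0, 0, 0, 0, 0, -2, -1, 0, 0, 0, 0, 0, -2.5, -1, 0, 0, 0, 0, 0, -2.5, -1, 0, 0, 0, 0, 0, -2.5, -1, 0, 0, 0, 0, 0, -2.5, -1, 0, 0, 0, 0, 0, -2.5, -1, 0, 0, 0, 0, 0, -2.5],
)

```text
clock: 25.22
tool_pos: [487.6, -208.1, 61.5]
eef_rot: [0.204, 0.979, -0.001, 0.002]
wrist_force: [-2.3, 1.7, 12.8]
gripper_width: 12.6
grasp_force: 60.6
```

```bash
python3 st.py
```

```text
25.3167 [[487.61, -208.08, 61.54, -2.29, 1.65, 12.84, 0.35, 0.36, -0.07, 60.63, 12.57], [487.59, -208.1, 61.55, -2.89, 1.06, 12.67, 0.33, 0.34, -0.04, 60.63, 12.74], [487.59, -208.1, 61.54, -2.18, 1.84, 13.87, 0.27, 0.34, -0.05, 60.63, 12.83]] [-0.917   0.3989 -0.0049] [-0.544 -0.059  1.951  0.     1.245 -1.705]
```

Request:
apply_moves(
  steps=[-1, 0, 0, 0, 0, 0, -0.5, -1, 0, 0, 0, 0, 0, -1, -1, 0, 0, 0, 0, 0, -1.5, -1, 0, 0, 0, 0, 0, -2, -1, 0, 0, 0, 0, 0, -2.5, -1, 0, 0, 0, 0, 0, -2.5, -1, 0, 0, 0, 0, 0, -2.5, -1, 0, 0, 0, 0, 0, -2.5, -1, 0, 0, 0, 0, 0, -2.5, -1, 0, 0, 0, 0, 0, -2.5],
)

```text
clock: 26.2
tool_pos: [487.6, -208.1, 61.5]
eef_rot: [0.182, 0.983, -0.001, 0.002]
wrist_force: [-1.8, 2.5, 12.4]
gripper_width: 12.4
grasp_force: 60.6
```

```bash
python3 st.py
```

```text
26.3 [[487.6, -208.11, 61.54, -1.78, 2.53, 12.45, 0.38, 0.38, 0.01, 60.62, 12.44], [487.56, -208.08, 61.52, -2.09, 0.98, 13.75, 0.31, 0.38, -0.08, 60.62, 12.77], [487.59, -208.09, 61.54, -1.5, 1.31, 13.09, 0.35, 0.41, -0.04, 60.62, 13.14]] [-0.9335  0.3585 -0.0049] [-0.544 -0.059  1.951  0.     1.245 -1.748]
```

Request:
apply_moves(
  steps=[-1, 0, 0, 0, 0, 0, -0.5, -1, 0, 0, 0, 0, 0, -1, -1, 0, 0, 0, 0, 0, -1.5, -1, 0, 0, 0, 0, 0, -2, -1, 0, 0, 0, 0, 0, -2.5, -1, 0, 0, 0, 0, 0, -2.5, -1, 0, 0, 0, 0, 0, -2.5, -1, 0, 0, 0, 0, 0, -2.5, -1, 0, 0, 0, 0, 0, -2.5, -1, 0, 0, 0, 0, 0, -2.5],
)

```text
clock: 27.18
tool_pos: [487.6, -208.1, 61.5]
eef_rot: [0.161, 0.987, -0.001, 0.002]
wrist_force: [-2.0, 1.0, 13.6]
gripper_width: 12.8
grasp_force: 60.6
```

```bash
python3 st.py
```

```text
27.2833 [[487.57, -208.08, 61.55, -2.05, 1.04, 13.59, 0.3, 0.37, -0.07, 60.61, 12.75], [487.55, -208.09, 61.53, -1.72, 1.42, 13.92, 0.33, 0.37, -0.05, 60.61, 12.81], [487.55, -208.05, 61.49, -1.45, 2.62, 13.46, 0.33, 0.44, -0.09, 60.61, 12.7]] [-0.9483  0.3174 -0.0047] [-0.544 -0.059  1.951  0.     1.245 -1.792]
```

Request:
apply_moves(
  steps=[-1, 0, 0, 0, 0, 0, -0.5, -1, 0, 0, 0, 0, 0, -1, -1, 0, 0, 0, 0, 0, -1.5, -1, 0, 0, 0, 0, 0, -2, -1, 0, 0, 0, 0, 0, -2, -1, 0, 0, 0, 0, 0, -2, -1, 0, 0, 0, 0, 0, -2, -1, 0, 0, 0, 0, 0, -2, -1, 0, 0, 0, 0, 0, -2, -1, 0, 0, 0, 0, 0, -2],
)

```text
clock: 28.17
tool_pos: [487.6, -208.1, 61.6]
eef_rot: [0.144, 0.99, -0.001, 0.002]
wrist_force: [-2.0, 1.7, 12.3]
gripper_width: 12.6
grasp_force: 60.6
```

```bash
python3 st.py
```

```text
28.2667 [[487.57, -208.08, 61.56, -2.05, 1.66, 12.25, 0.39, 0.36, -0.0, 60.6, 12.63], [487.56, -208.05, 61.52, -2.06, 2.53, 13.48, 0.33, 0.38, -0.08, 60.6, 12.63], [487.55, -208.02, 61.51, -1.7, 0.92, 13.6, 0.36, 0.39, -0.06, 60.6, 12.94]] [-0.9588  0.2841 -0.0047] [-0.544 -0.059  1.951  0.     1.245 -1.827]
```

Request:
apply_moves(
  steps=[-1, 0, 0, 0, 0, 0, -0.5, -1, 0, 0, 0, 0, 0, -1, -1, 0, 0, 0, 0, 0, -1.5, -1, 0, 0, 0, 0, 0, -2, -1, 0, 0, 0, 0, 0, -2.5, -1, 0, 0, 0, 0, 0, -2.5, -1, 0, 0, 0, 0, 0, -2.5, -1, 0, 0, 0, 0, 0, -2.5, -1, 0, 0, 0, 0, 0, -2.5, -1, 0, 0, 0, 0, 0, -2.5],
)

```text
clock: 29.15
tool_pos: [487.5, -208.0, 61.5]
eef_rot: [0.122, 0.993, -0.001, 0.002]
wrist_force: [-2.4, 1.4, 12.8]
gripper_width: 12.6
grasp_force: 60.6
```

```bash
python3 st.py
```

```text
29.25 [[487.54, -208.03, 61.49, -2.38, 1.42, 12.78, 0.41, 0.41, -0.09, 60.6, 12.6], [487.55, -208.04, 61.5, -2.23, 2.06, 13.08, 0.34, 0.41, -0.08, 60.6, 12.72], [487.55, -208.03, 61.51, -2.29, 2.02, 13.09, 0.31, 0.44, -0.01, 60.6, 12.57]] [-0.9703  0.242  -0.0046] [-0.544 -0.059  1.951  0.     1.245 -1.87 ]
```

76°, free.

Request:
apply_moves(
  steps=[-1, 0, 0, 0, 0, 0, -0.5, -1, 0, 0, 0, 0, 0, -1, -1, 0, 0, 0, 0, 0, -1.5, -1, 0, 0, 0, 0, 0, -2, -1, 0, 0, 0, 0, 0, -2.5, -1, 0, 0, 0, 0, 0, -2.5, -1, 0, 0, 0, 0, 0, -2.5, -1, 0, 0, 0, 0, 0, -2.5, -1, 0, 0, 0, 0, 0, -2.5, -1, 0, 0, 0, 0, 0, -2.5],
)

```text
clock: 30.13
tool_pos: [487.6, -207.9, 61.5]
eef_rot: [0.1, 0.995, -0.001, 0.002]
wrist_force: [-1.2, 1.3, 13.1]
gripper_width: 12.4
grasp_force: 60.5
```

```bash
python3 st.py
```

```text
30.2333 [[487.64, -207.85, 61.49, -1.19, 1.34, 13.13, 0.42, 0.35, -0.17, 60.52, 12.44], [487.67, -207.87, 61.52, -1.13, 1.79, 13.3, 0.47, 0.38, -0.13, 60.52, 12.66], [487.65, -207.89, 61.52, -1.87, 2.49, 13.15, 0.4, 0.33, -0.14, 60.52, 12.69]] [-0.9798  0.1998 -0.0048] [-5.440e-01 -5.900e-02  1.951e+00  1.000e-03  1.245e+00 -1.914e+00]
```

Request:
apply_moves(
  steps=[-1, 0, 0, 0, 0, 0, -0.3, -1, 0, 0, 0, 0, 0, -0.7, -1, 0, 0, 0, 0, 0, -0.7, -1, 0, 0, 0, 0, 0, -0.7, -1, 0, 0, 0, 0, 0, -0.7, -1, 0, 0, 0, 0, 0, -0.7, -1, 0, 0, 0, 0, 0, -0.7, -1, 0, 0, 0, 0, 0, -0.7, -1, 0, 0, 0, 0, 0, -0.7, -1, 0, 0, 0, 0, 0, -0.7],
)

```text
clock: 31.12
tool_pos: [487.6, -207.8, 61.5]
eef_rot: [0.094, 0.996, -0.001, 0.002]
wrist_force: [-1.3, 2.6, 13.4]
gripper_width: 12.8
grasp_force: 60.7
```

```bash
python3 st.py
```

```text
31.2167 [[487.64, -207.79, 61.48, -1.32, 2.64, 13.36, 0.5, 0.33, -0.17, 60.71, 12.8], [487.68, -207.78, 61.51, -1.63, 2.98, 12.9, 0.53, 0.28, -0.15, 60.71, 12.71], [487.66, -207.78, 61.49, -1.15, 3.33, 12.83, 0.48, 0.37, -0.19, 60.71, 12.55]] [-0.9822  0.1879 -0.0047] [-5.440e-01 -5.900e-02  1.951e+00  1.000e-03  1.245e+00 -1.926e+00]
```

Stop felt: torque rises from about -0.05 to -0.17 N m. I back off 2.5° so the lugs sit under their slots, then lift while holding the cap.

Request:
apply_moves(
  steps=[-1, 0, 0, 0, 0, 0, 1.2, -1, 0, 0, 0, 0, 0, 2.5, -1, 0, 0, 0, 0, 0, 2.5, -1, 0, 0, -1, 0, 0, 2.5, -1, 0, 0, -2, 0, 0, 2.5, -1, 0, 0, -3.5, 0, 0, 2.5, -1, 0, 0, -5, 0, 0, 2.5, -1, 0, 0, -6.5, 0, 0, 2.5, -1, 0, 0, -8, 0, 0, 2.5, -1, 0, 0, -8, 0, 0, 2.5],
)

```text
clock: 32.1
tool_pos: [487.4, -207.8, 67.7]
eef_rot: [0.116, 0.993, -0.001, 0.002]
wrist_force: [3.9, -0.6, 5.1]
gripper_width: 12.9
grasp_force: 59.5
```

```bash
python3 st.py
```

```text
32.2 [[487.41, -207.79, 67.73, 3.9, -0.56, 5.1, -0.07, -0.74, 0.01, 59.53, 12.95], [487.31, -207.77, 67.45, 4.51, -0.05, 5.2, -0.1, -0.85, -0.07, 59.58, 12.84], [487.16, -207.74, 67.27, 4.31, -0.52, 5.02, -0.06, -0.82, -0.06, 59.63, 12.36]] [-0.9731  0.2302 -0.0045] [-5.440e-01 -6.700e-02  1.948e+00  1.000e-03  1.256e+00 -1.883e+00]
```

Request:
apply_moves(
  steps=[-1, 0, 0, -1, 0, 0, 0, -1, 0, 0, -2, 0, 0, 0, -1, 0, 0, -3, 0, 0, 0, -1, 0, 0, -4, 0, 0, 0, -1, 0, 0, -5, 0, 0, 0, -1, 0, 0, -6, 0, 0, 0, -1, 0, 0, -6, 0, 0, 0, -1, 0, 0, -6, 0, 0, 0, -1, 0, 0, -6, 0, 0, 0, -1, 0, 0, -6, 0, 0, 0],
)

```text
clock: 33.08
tool_pos: [485.0, -206.4, 70.3]
eef_rot: [0.116, 0.993, 0.001, -0.0]
wrist_force: [6.2, -1.0, -2.9]
gripper_width: 12.5
grasp_force: 58.7
```

```bash
python3 st.py
```

```text
33.1833 [[484.95, -206.43, 70.31, 6.19, -0.98, -2.87, -0.29, -1.27, -0.0, 58.72, 12.46], [484.95, -206.44, 70.31, 5.51, -1.13, -2.51, -0.29, -1.26, 0.0, 58.72, 12.94], [484.94, -206.45, 70.31, 5.82, -1.28, -2.15, -0.19, -1.21, -0.02, 58.72, 13.0]] [-9.731e-01  2.302e-01  8.000e-04] [-5.440e-01 -7.300e-02  1.948e+00  1.000e-03  1.267e+00 -1.883e+00]
```

Request:
apply_moves(
  steps=[-1, -0.5, 0, 0, 0, 0, 0, -1, -1, 0, -1, 0, 0, 0, -1, -1, 0, -2, 0, 0, 0, -1, -1, 0, -3, 0, 0, 0, -1, -1, 0, -4, 0, 0, 0, -1, -1, 0, -4, 0, 0, 0, -1, -1, 0, -4, 0, 0, 0, -1, -1, 0, -4, 0, 0, 0, -1, -1, 0, -4, 0, 0, 0, -1, -1, 0, -4, 0, 0, 0],
)

```text
clock: 34.07
tool_pos: [486.1, -207.2, 76.0]
eef_rot: [0.116, 0.993, -0.0, -0.0]
wrist_force: [-0.1, -0.4, -1.5]
gripper_width: 13.1
grasp_force: 59.2
```

```bash
python3 st.py
```

```text
34.1667 [[486.1, -207.24, 75.96, -0.08, -0.44, -1.5, 0.0, 0.0, -0.03, 59.16, 13.09], [486.17, -207.27, 75.98, -0.45, 0.51, -0.73, -0.01, 0.03, -0.03, 59.17, 12.23], [486.22, -207.29, 75.96, -0.25, 0.02, -0.82, -0.04, -0.02, 0.06, 59.17, 12.58]] [-9.732e-01  2.301e-01  3.000e-04] [-0.544 -0.076  1.941 -0.     1.277 -1.882]
```

Free: the force is only the cap's weight. I lift clear.

Request:
apply_moves(
  steps=[-1, 0, 0, -2, 0, 0, 0, -1, 0, 0, -6, 0, 0, 0, -1, 0, 0, -12, 0, 0, 0, -1, 0, 0, -19, 0, 0, 0, -1, 0, 0, -26, 0, 0, 0, -1, 0, 0, -33, 0, 0, 0, -1, 0, 0, -40, 0, 0, 0, -1, 0, 0, -46, 0, 0, 0, -1, 0, 0, -50, 0, 0, 0, -1, 0, 0, -52, 0, 0, 0],
)

```text
clock: 35.05
tool_pos: [486.7, -207.5, 129.0]
eef_rot: [0.116, 0.993, -0.0, 0.001]
wrist_force: [-0.3, 0.1, -0.3]
gripper_width: 12.8
grasp_force: 59.1
```

```bash
python3 st.py
python3 - <<'E'
from h import *
d=arm.snapshot("scene");hsv=cv2.cvtColor(d["color"],cv2.COLOR_BGR2HSV);b,g,r=[d["color"][...,i].astype(int) for i in range(3)]
# cork: brown & textured -> polygon of tray from rim corners read in first scene view; re-check by edges
for p in((341,218),(398,241),(370,292),(309,261)):print(onz(d,p,22).round(1))
# cap now: bar bright in wrist
s=arm.state();w=arm.snapshot("wrist");gr=w["color"].mean(2)
print(gr[200:360:8,323].astype(int));
E
```

```text
35.15 [[486.74, -207.45, 128.97, -0.34, 0.13, -0.27, -0.02, -0.01, 0.02, 59.13, 12.84], [486.76, -207.49, 128.94, 0.28, -0.67, 0.02, -0.0, -0.0, 0.02, 59.13, 12.8], [486.58, -207.34, 128.41, 0.16, -0.52, -0.29, -0.01, -0.01, -0.0, 59.13, 12.69]] [-9.732e-01  2.300e-01 -8.000e-04] [-0.544 -0.131  1.9   -0.     1.372 -1.882]
[487.3  85.9  22. ]
[450.  231.9  22. ]
[603.1 268.8  22. ]
[632.  110.2  22. ]
[211 214 120 114  51  52  45  66  82  97 204 202 203 199 108 107 112 110
 108 106]
```

Run:
```python
from h import *
w=arm.snapshot("wrist");st={"eef_rot":[.7071,.7071,0,0],"tool_pos":np.array([624.6,0,191.5])}
for p in((183,143),(338,101)):print(onz(w,p,22,st).round(1))
d=arm.snapshot("side");c=d["color"].astype(int)
# cork mask: brown, low blue, darker than the wood
m=((c[...,2]-c[...,0]>45)&(c.sum(2)<330)&(c[...,2]<175)).astype(np.uint8);m[:205]=0;m[295:]=0;m[:,:250]=0;m[:,355:]=0
m=cv2.morphologyEx(m,cv2.MORPH_OPEN,np.ones((3,3),np.uint8))
k=max(cv2.findContours(m,0,2)[0],key=cv2.contourArea);r=cv2.minAreaRect(k);print(r)
for p in cv2.boxPoints(r):print(onz(d,p,7).round(1))
M=cv2.moments(k);print(onz(d,(M["m10"]/M["m00"],M["m01"]/M["m00"]),7).round(1),arm.state()["tool_pos"],arm.state()["wrist_force"])
```

```text
[487.4  75.4  22. ]
[638.  110.6  22. ]
((298.71484375, 225.33436584472656), (83.61659240722656, 71.89439392089844), 28.979707717895508)
[419.9 237.5   7. ]
[535.9 453.6   7. ]
[690.3 260.    7. ]
[564.9  82.3   7. ]
[554.7 223.1   7. ] [ 486.0377225  -207.03749377  127.32916876] [-0.78798057 -0.23177734 -1.08083645]
```

The wrist and scene views put the tray centre near (543,170), and the side view is within 13 mm of that. There is ±45 mm of room, so I carry the cap there.

Request:
apply_moves(
  steps=[-1, 0.5, 6, 0, 0, 0, 0, -1, 1.5, 18, 0, 0, 0, 0, -1, 3, 37, 0, 0, 0, 0, -1, 5, 60, 0, 0, 0, 0, -1, 7, 83, 0, 0, 0, 0, -1, 9, 106, 0, 0, 0, 0, -1, 11, 129, 0, 0, 0, 0, -1, 13, 152, 0, 0, 0, 0, -1, 14, 175, 0, 0, 0, 0, -1, 16, 196, 0, 0, 0, 0],
)

```text
clock: 36.23
tool_pos: [515.7, -10.4, 127.9]
eef_rot: [0.115, 0.993, 0.0, -0.0]
wrist_force: [0.6, -0.4, -1.7]
gripper_width: 13.2
grasp_force: 59.1
```

Request:
apply_moves(
  steps=[-1, 2, 22, 0, 0, 0, 0, -1, 4, 44, 0, 0, 0, 0, -1, 6, 66, 0, 0, 0, 0, -1, 8, 88, 0, 0, 0, 0, -1, 10, 110, 0, 0, 0, 0, -1, 12, 132, 0, 0, 0, 0, -1, 13, 152, 0, 0, 0, 0, -1, 14, 168, 0, 0, 0, 0, -1, 15, 178, 0, 0, 0, 0, -1, 15, 182, 0, 0, 0, 0],
)

```text
clock: 37.07
tool_pos: [542.7, 169.7, 127.8]
eef_rot: [0.115, 0.993, 0.0, -0.0]
wrist_force: [-0.9, 0.2, -0.4]
gripper_width: 13.5
grasp_force: 59.1
```

```bash
python3 st.py
python3 - <<'E'
from h import *
s=arm.state();w=arm.snapshot("wrist");c=w["color"];g=c.mean(2).astype(int)
# dump coarse map of the view to place tray rims vs tool axis
for r in range(20,480,20):print(r,[ "%d/%d"%(g[r,x],int(c[r,x,2])-int(c[r,x,0])) for x in range(20,640,50)])
E
```

```text
37.1667 [[542.66, 169.7, 127.77, -0.86, 0.24, -0.42, -0.01, -0.02, 0.04, 59.13, 13.47], [542.84, 169.39, 127.81, -0.13, -0.76, -1.32, 0.01, 0.03, 0.03, 59.13, 12.53], [542.84, 168.37, 127.76, 0.06, 0.9, -1.24, -0.06, 0.04, 0.03, 59.13, 12.75]] [-9.735e-01  2.289e-01  3.000e-04] [ 0.17  -0.033  1.809 -0.     1.366 -1.17 ]
20 ['160/71', '150/67', '169/75', '182/81', '170/74', '189/77', '104/44', '104/47', '102/47', '175/76', '153/68', '155/71', '156/69']
40 ['154/70', '163/71', '179/79', '166/72', '189/76', '190/76', '102/45', '95/43', '99/45', '180/82', '183/80', '170/75', '163/75']
60 ['168/76', '174/76', '48/5', '189/77', '189/78', '177/78', '178/80', '98/41', '93/40', '184/82', '185/79', '87/20', '199/39']
80 ['175/77', '182/75', '145/-4', '184/78', '190/78', '195/74', '186/81', '105/49', '107/46', '177/80', '100/31', '86/18', '200/39']
100 ['177/79', '186/76', '121/-9', '191/77', '187/80', '189/79', '190/80', '83/0', '107/48', '195/73', '184/80', '86/22', '203/38']
120 ['174/77', '184/79', '119/-8', '179/78', '183/79', '182/82', '170/11', '69/45', '97/45', '174/76', '179/80', '90/
[... 1464 characters left out ...]
73/76', '187/77', '42/18', '41/13', '29/9', '118/-1', '27/4', '27/3', '33/10', '168/75', '183/80', '176/80']
380 ['162/74', '171/76', '45/17', '40/15', '45/4', '26/6', '135/28', '21/3', '30/-1', '30/7', '36/15', '183/79', '178/78']
400 ['163/72', '159/71', '38/12', '27/5', '29/1', '23/6', '175/79', '25/6', '26/-4', '27/2', '28/10', '57/23', '173/77']
420 ['171/77', '42/10', '49/5', '24/3', '13/4', '16/6', '20/5', '24/2', '20/-2', '20/-2', '34/7', '34/9', '161/73']
440 ['176/77', '42/1', '84/-4', '20/0', '19/-5', '21/-2', '24/5', '17/-5', '8/2', '15/-1', '47/0', '28/6', '111/1']
460 ['174/76', '85/-4', '38/-1', '15/-5', '19/0', '3/0', '15/2', '15/-3', '2/-2', '14/2', '27/2', '35/1', '111/-2']
```

Run:
```python
from h import *
s=arm.state();w=arm.snapshot("wrist");g=cv2.cvtColor(w["color"],cv2.COLOR_BGR2HSV)
c=w["color"].astype(int);wall=(((c[...,2]-c[...,0])<32)).astype(np.uint8);wall[255:]=0;wall[:,:190]=0;wall[:,470:]=0;wall[:90]=0
n,l,st,_=cv2.connectedComponentsWithStats(wall,connectivity=8);i=1+np.argmax(st[1:,4])
ys,xs=np.where(l==i);print(st[i])
for nm,j in(("top",ys.argmin()),("left",xs.argmin()),("right",xs.argmax())):
    p=(xs[j],ys[j]);print(nm,p,onz(w,p,22,s).round(1))
print(s["tool_pos"],s["wrist_force"])
```

```text
[ 194   95  249  160 3821]
top (np.int64(370), np.int64(95)) [446.  226.6  22. ]
left (np.int64(194), np.int64(187)) [482.   74.5  22. ]
right (np.int64(442), np.int64(251)) [580.8 259.6  22. ]
[542.93441521 167.33541964 127.79044764] [-0.77809437  0.01136258 -0.68359877]
```

The tray centre measures (542,169), right under the cap. I lower it.

Request:
apply_moves(
  steps=[-1, 0, 0, 5, 0, 0, 0, -1, 0, 0, 17, 0, 0, 0, -1, 0, 0, 32, 0, 0, 0, -1, 0, 0, 48, 0, 0, 0, -1, 0, 0, 64, 0, 0, 0, -1, 0, 0, 80, 0, 0, 0, -1, 0, 0, 94, 0, 0, 0, -1, 0, 0, 105, 0, 0, 0, -1, 0, 0, 113, 0, 0, 0, -1, 0, 0, 117, 0, 0, 0],
)

```text
clock: 38.15
tool_pos: [542.0, 167.3, 9.0]
eef_rot: [0.116, 0.993, -0.0, -0.001]
wrist_force: [-0.5, 0.0, -1.4]
gripper_width: 12.6
grasp_force: 59.1
```

```bash
python3 st.py
```

```text
38.25 [[542.04, 167.31, 8.97, -0.46, 0.04, -1.44, 0.01, 0.01, -0.0, 59.12, 12.64], [542.01, 167.37, 8.96, -0.14, -0.05, -1.91, -0.05, 0.03, 0.0, 59.12, 12.43], [542.58, 167.54, 10.02, 0.07, -0.36, -0.24, 0.01, 0.03, -0.09, 59.12, 12.78]] [-0.9731  0.2303  0.0014] [ 0.168  0.103  1.883  0.     1.157 -1.17 ]
```

Request:
apply_moves(
  steps=[-1, 0, 0, 1.5, 0, 0, 0, -1, 0, 0, 3, 0, 0, 0, -1, 0, 0, 4.5, 0, 0, 0, -1, 0, 0, 6, 0, 0, 0, -1, 0, 0, 7.5, 0, 0, 0, -1, 0, 0, 9, 0, 0, 0, -1, 0, 0, 10, 0, 0, 0, -1, 0, 0, 10.5, 0, 0, 0, -1, 0, 0, 10.5, 0, 0, 0, -1, 0, 0, 10.5, 0, 0, 0],
)

```text
clock: 39.13
tool_pos: [543.1, 167.8, 0.3]
eef_rot: [0.116, 0.993, -0.0, -0.0]
wrist_force: [-0.1, 0.2, -1.0]
gripper_width: 12.6
grasp_force: 59.1
```

```bash
python3 st.py
```

```text
39.2333 [[543.1, 167.78, 0.34, -0.11, 0.18, -1.0, 0.02, 0.01, -0.03, 59.12, 12.63], [543.19, 167.76, 0.45, 0.01, -0.04, -0.62, 0.0, 0.0, 0.03, 59.12, 13.07], [543.25, 167.75, 0.5, 0.1, 0.26, -1.02, -0.03, 0.01, 0.06, 59.12, 13.08]] [-9.732e-01  2.301e-01 -2.000e-04] [ 0.169  0.117  1.886 -0.     1.139 -1.17 ]
```

About 3 mm left, in 0.5 mm steps.

Request:
apply_moves(
  steps=[-1, 0, 0, 0.4, 0, 0, 0, -1, 0, 0, 0.8, 0, 0, 0, -1, 0, 0, 1.2, 0, 0, 0, -1, 0, 0, 1.6, 0, 0, 0, -1, 0, 0, 2, 0, 0, 0, -1, 0, 0, 2.3, 0, 0, 0, -1, 0, 0, 2.6, 0, 0, 0, -1, 0, 0, 2.8, 0, 0, 0, -1, 0, 0, 2.8, 0, 0, 0, -1, 0, 0, 2.8, 0, 0, 0],
)

```text
clock: 40.12
tool_pos: [543.2, 167.8, -2.1]
eef_rot: [0.116, 0.993, -0.0, -0.0]
wrist_force: [-2.7, -0.6, 1.5]
gripper_width: 12.8
grasp_force: 59.6
```

```bash
python3 st.py
```

```text
40.2167 [[543.17, 167.79, -2.09, -2.67, -0.57, 1.5, -0.04, 0.32, -0.01, 59.59, 12.84], [543.12, 167.77, -2.15, -1.89, -0.91, 2.19, -0.08, 0.34, 0.01, 59.64, 12.48], [543.12, 167.75, -2.14, -1.73, -0.29, 2.73, -0.06, 0.32, 0.02, 59.7, 12.64]] [-9.732e-01  2.301e-01  2.000e-04] [ 0.169  0.121  1.887 -0.     1.134 -1.17 ]
```

Touched down gently at about 3 N and the predicted height. I release, then retreat straight up.

Request:
apply_moves(
  steps=[-1, 0, 0, 0.2, 0, 0, 0, -0.6, 0, 0, 0.2, 0, 0, 0, -0.3, 0, 0, 0.2, 0, 0, 0, -0.2, 0, 0, 0, 0, 0, 0, -0.1, 0, 0, 0, 0, 0, 0, -0.1, 0, 0, 0, 0, 0, 0, -0.1, 0, 0, 0, 0, 0, 0, -0.1, 0, 0, 0, 0, 0, 0, -0.1, 0, 0, 0, 0, 0, 0, -0.1, 0, 0, 0, 0, 0, 0],
)

```text
clock: 41.1
tool_pos: [543.2, 167.8, -2.4]
eef_rot: [0.116, 0.993, 0.0, 0.0]
wrist_force: [0.7, 0.5, 1.1]
gripper_width: 38.4
grasp_force: 0.0
```

```bash
python3 st.py
```

```text
41.2 [[543.16, 167.77, -2.42, 0.69, 0.51, 1.11, -0.02, -0.06, -0.0, 0.0, 38.39], [543.14, 167.76, -2.42, -0.23, -1.4, 0.06, -0.03, 0.04, -0.02, 0.0, 38.43], [543.15, 167.75, -2.4, 0.59, 0.34, -0.13, 0.03, -0.04, 0.02, 0.0, 38.22]] [-0.9732  0.23   -0.    ] [ 0.169  0.121  1.887 -0.     1.133 -1.17 ]
```

Request:
apply_moves(
  steps=[-0.1, 0, 0, -4, 0, 0, 0, -0.1, 0, 0, -12, 0, 0, 0, -0.1, 0, 0, -22, 0, 0, 0, -0.1, 0, 0, -35, 0, 0, 0, -0.1, 0, 0, -50, 0, 0, 0, -0.1, 0, 0, -70, 0, 0, 0, -0.1, 0, 0, -90, 0, 0, 0, -0.1, 0, 0, -105, 0, 0, 0, -0.1, 0, 0, -115, 0, 0, 0, -0.1, 0, 0, -120, 0, 0, 0],
)

```text
clock: 42.08
tool_pos: [544.6, 168.0, 121.0]
eef_rot: [0.116, 0.993, 0.001, 0.002]
wrist_force: [0.5, 0.1, 0.1]
gripper_width: 38.5
grasp_force: 0.0
```

```bash
python3 st.py
python3 - <<'E'
from h import *
s=arm.state();w=arm.snapshot("wrist");c=w["color"]
B=(150,130,480,330)
for z in(58.5,):
    g=c.max(2);sat=cv2.cvtColor(c,cv2.COLOR_BGR2HSV)[...,1]
    m=((sat<45)&(g>90)).astype(np.uint8);m[:B[1]]=0;m[330:]=0;m[:,:B[0]]=0;m[:,480:]=0
    for k in cv2.findContours(m,0,2)[0]:
        if cv2.contourArea(k)>150:
            r=cv2.minAreaRect(k);W=np.array([onz(w,p,z,s)[:2] for p in cv2.boxPoints(r)],np.float32);print(np.round(r[0]),np.round(r[1]),cv2.minAreaRect(W))
dark=((c.max(2)<60)).astype(np.uint8);dark[260:]=0
for k in cv2.findContours(dark,0,2)[0]:
    if cv2.contourArea(k)>800:print("dark",cv2.boundingRect(k),cv2.contourArea(k))
E
```

```text
42.1833 [[544.61, 168.02, 120.97, 0.46, 0.11, 0.08, -0.02, 0.01, -0.0, 0.0, 38.49], [544.58, 168.02, 120.74, 0.18, 0.04, 0.76, 0.02, -0.04, 0.03, 0.0, 38.44], [543.94, 167.91, 119.22, 0.18, -0.11, -0.03, -0.01, 0.04, -0.05, 0.0, 38.68]] [-0.9732  0.2301 -0.0024] [ 0.169 -0.025  1.816  0.     1.348 -1.17 ]
[323. 244.] [66. 22.] ((540.8465576171875, 167.8492431640625), (15.144330024719238, 45.940330505371094), 76.69976806640625)
[235. 202.] [ 95. 180.] ((499.74591064453125, 111.85175323486328), (71.14950561523438, 127.49665832519531), 58.80952835083008)
dark (282, 195, 86, 65) 3050.0
```

The bar measures 15 x 46 mm at its standing height, at (541,168), so the cap stands upright on the tray floor and the robot is clear of it.

```bash
python3 -c "
from station import arm
print(arm.sign_off())"
```

```text
the job is handed in; nothing more can be done
None
```

The cap was pressed down about 5 mm and turned roughly 78° counter-clockwise until its stop could be felt. It was then lifted off in the grip and set upright on the steel tray's floor, and I handed the job in with the gripper clear at about 42 s of the 69 s allowed.

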